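# Put the dried tube rack away and shut the drying box

## Robot

A 6-joint arm with a two-finger parallel gripper is mounted at the origin on the work surface. World frame = base frame: x ahead of the robot, y to its left, z up, the work surface at z = 0. Lengths are in m, angles in rad, forces in N, time in s.
With the tool pointing down it reaches from about 0.15 to 0.775 m from the base axis. Payload 6.1 kg.
Tool frame: the origin (TCP) lies midway between the tips of the shut fingers; the grasp point (between the pads) lies 19 mm behind it; z points along the fingers, y is the direction in which the jaws open and shut (so a half turn about z gives the same grasp; the last joint's range is limited). The gripper opens to 85 mm and grips with 20 to 120 N. Pads are 22 mm wide; open, the fingers measure 114 mm over their backs; the gripper's body (76 mm by 85 mm) begins 54 mm behind the grasp point. The pads swing forward as they close: fully open they stand 13 mm farther back than shut.
Start: joints at [1.245, 0.126, -0.04, 1.405, 0, 1.571], TCP at [0.168, 0.497, 0.231] pointing down, gripper open.
Joint ranges: [-2.72, 2.72], [-0.95, 1.95], [-1.27, 1.35], [-1.78, 2.02], [-1.46, 1.47], [-3.14, 3.14]. Speed limits (rad/s): [2.39, 2.39, 3.01, 3.14, 3.14, 3.14].

## Interface

Orientations are given as a unit quaternion [x, y, z, w].
In Python, from rig import * gives the robot as it stands.
- The arm moves only by the tool servo_tool, never from a script. Its argument "targets" is a list of rows, each an object of numbers: "dx", "dy", "dz": the shift along the tool's x, y, z in m; "ax", "ay", "az": the turn, a rotation vector about the tool's x, y, z in rad; "fingers": the opening, from 0 (shut) to 1 (fully open). In form: [{"dx": .., "dy": .., "dz": .., "ax": .., "ay": .., "az": .., "fingers": ..}, ...]. A call has 1 to 20 rows; each row shifts and turns the commanded pose from where the row before left it, along the tool's axes as they then stand; what a row does not reach is not made up. A row lasts 1/12 s, in which the tool goes at most 41.7 mm and 7.16 degrees, less where a joint would pass 70% of its speed; a pose out of reach is approached as far as the arm can. A call is refused whole if a number of a shift passes 0.0417 or a number of a turn 0.125, either way. A call with a gripper value outside its range is refused whole. The fingers move at their own pace and stop on an object; the grip force is fixed at half the most. Time passes only in rows, so rows that do not move let the fingers close. It gives the time, the measured TCP pose, the force and the opening at its end, in the units of the state.
- observe(): the state, without advancing time (a new reading comes with each control period).
- grab_frame(name): name is "scene" or "top" or "wrist"; returns a dict with "color" (420x560x3 uint8, red, green, blue), "fx", "fy", "cx", "cy" (pixels), "dist_coeffs" ([k1, k2, p1, p2, k3] as OpenCV has them; the pictures are not rectified), "xyz" and "rotation" of the camera in the world; the wrist camera has in their place "mount" (4x4, takes a point from camera to tool coordinates, whose origin is the TCP and whose axes are the flange's). Camera axes: x right, y up, looking along -z (the intrinsics and any distortion apply to the point x, -y, -z); pixel columns grow to the right and rows downward; lengths in m; the calibration is good to about 2 mm. A picture is of the moment at which its call begins: read the wrist's pose just before it. There is no depth.
- sign_off(): hands the job in, once; it reports no verdict.
The state is a dict: "time": time; "joint_positions": joint angles; "dq": joint speeds; "joint_torque": joint torques, N m; "position": TCP position; "orientation": TCP orientation; "wrist_force": force on the tool from outside, world axes, zero at the start; "torque": the same for the moment, N m; "gripper_width": opening from 0.0 (shut) to 1.0 (fully open).
Only numpy, scipy, OpenCV 4.12 (cv2) and the standard library are available. Lean on these libraries where they do the work, as an engineer would, in place of code of your own. Each camera call takes 0.05 s, during which the arm holds its last target.

## Task

The tube rack in the open drying box is dry: tip the tilt-out bin forward onto its stop, take the rack out of the drying box and put it down inside the bin, then push the bin back until it is fully home in its holder. Then lower the lid of the drying box gently all the way onto its rim, without letting it fall. Leave the glass dish in the drying box and do not disturb the amber jar and the cardboard roll that stand between the box and the bin holder.

Things in the scene. Friction and masses are not known exactly. Their poses are not given: they have to be found in the camera images.
- drybox: Drying box: a low white open-topped box standing on the bench, 220 mm deep (x), 285 mm wide (y), rim 80 mm above the bench, walls 8 mm thick, inner floor 28 mm above the bench. Origin on the bench; the front face is 140 mm ahead of it (own -x, towards the robot) and the rear face 80 mm behind it (+x). It may stand to the left or to the right of the bin holder, turned by up to 0.15 rad. z up.
- lid (a joint): Hinge of the drying box's lid, rad: 0 = lid lying flat on the rim (its stop), 1.5 = standing nearly upright on its rear stop. It starts at 1.4 to 1.5. The hinge is stiff (friction 0.36 N m): the lid (0.45 kg) stays where it is left while above about 0.8 rad, but lower down it falls by its own weight and slams unless it is led down by its bar; it is shut when below 0.03 rad.
- lid_hinge (a point): Point on the lid's hinge line, at the middle of the rear of the box, 80 mm above the bench. Its frame turns with the lid: y lies along the hinge line, -x points from the hinge to the lid's front edge. Lid frame (grey, 12 mm thick, clear window) reaches 220 mm from the hinge.
- lid_bar (a point): Middle of the lid's handle: a round steel bar 12 mm thick and 120 mm long, parallel to the hinge (y), carried on two arms 42 mm beyond the lid's front edge; 262 mm from the hinge line and 6 mm above the lid's underside. The space between bar and lid edge is open for fingers. With the lid shut it is 86 mm above the bench with nothing beneath it. Frame as lid_hinge.
- holder: Holder of the tilt-out bin: grey, open at the front, 190 mm deep, 224 mm wide, 196 mm high, its roof covering only the rear 110 mm. Origin on the bench, 10 mm behind the bin's pivot; own -x is its front (towards the robot), turned by up to 0.15 rad. Front 10 mm ahead of the origin, rear 180 mm behind.
- bin (a joint): Tilt of the tilt-out bin, rad: 0 = upright, fully home in its holder; grows as its top is pulled forward (to the holder's -x), stop at 0.65. It starts at 0 to 0.06. It stays where it is left (friction 0.35 N m, so 2 to 3 N at the bar); it counts as home below 0.035 and as tipped out above 0.5.
- bin_pivot (a point): Middle of the bin's bottom front pivot line, 13 mm above the bench. Its frame turns with the bin: y along the pivot, z up along the front panel, -x out of the front panel. The white front panel is 8 mm thick, 190 mm wide and reaches 172 mm up from the pivot.
- bin_bar (a point): Middle of the bin's handle: a round steel bar 12 mm thick, 110 mm long, parallel to the pivot, on two arms that slope forward and up from the panel's top edge; in the bin's frame 36 mm in front of (-x) and 202 mm above (z) the pivot. With the bin home it is 215 mm above the bench. Can be pinched from above at any tilt.
- bin_floor (a point): Centre of the bin's inner floor. Frame turns with the bin (z up out of the bin, tilted forward with it). The inside is 144 mm (x) by 178 mm (y); side and rear walls rise 59 mm above the floor, the front panel 166 mm. The bin starts empty. The rack is in the bin when its centre is within 60 mm in x and 80 mm in y of this point and 10 to 80 mm above it, in this frame.
- rack_mid (a point): Centre of the tube rack: a white plastic block 100 mm (its x) by 50 mm (its y) by 50 mm high with two rows of five black round holes in the top, 0.1 to 0.21 kg. It stands on the floor of the drying box, left or right, its length roughly along the box's x (within 0.12 rad), at least 25 mm free on each 100 mm side.
- dish_mid (a point): Middle (16 mm up) of the glass dish, 76 mm across and 32 mm high, standing in the other half of the drying box; it stays there.
- amber: Amber jar, 52 mm across, 95 mm high, standing between box and holder; origin at its base centre. Bystander.
- filmroll: Cardboard roll, 64 mm across, 50 mm high, between box and holder, nearer the robot than the amber jar; origin at its base centre. Bystander.
Things that resemble listed ones, but are neither listed nor needed, are in the scene too. Leave any green or red look-alike of the part that bears dish_mid alone.

How it is judged:
On the way, in this order (a step that is already met when the one before it is completed fails the run):
1. the bin is tipped forward (value of joint bin above 0.5 rad), for 0.1 s.
2. the rack lies released in the tipped bin (value of joint bin above 0.3 rad and contact force between the fingers and rack below 0.1 N and x of rack_mid in the frame of bin_floor between -0.06 and 0.06 m and y of rack_mid in the frame of bin_floor between -0.08 and 0.08 m and z of rack_mid in the frame of bin_floor between 0.01 and 0.08 m), for 0.1 s.
3. the bin is pushed home with the rack in it (value of joint bin below 0.035 rad and x of rack_mid in the frame of bin_floor between -0.06 and 0.06 m and y of rack_mid in the frame of bin_floor between -0.08 and 0.08 m and z of rack_mid in the frame of bin_floor between 0.01 and 0.08 m), for 0.1 s.
4. the lid is down on the rim (value of joint lid below 0.03 rad), for 0.2 s.
At the end, for the whole second after the job is handed in: The lid is shut on the rim (below 0.03 rad), the bin is home (below 0.035 rad) with the rack at rest inside it (centre within 60 mm in x and 80 mm in y of the middle of the bin floor, 10 to 80 mm above it), and the dish is still in the drying box (all of step 3 and value of joint lid below 0.03 rad and linear speed of rack below 0.02 m/s and x of dish_mid in the frame of drybox between -0.14 and 0.08 m and z of dish_mid in the frame of drybox below 0.07 m); the robot touches nothing.
It fails at once if the lid falls or slams onto the rim (faster than 1.5 rad/s within the last 0.12 rad) (value of joint lid below 0.12 rad and velocity of joint lid below -1.5 rad/s).
It fails at once if the dish, the amber jar or the cardboard roll is moved by more than 40 mm (distance of any of dish_mid, amber, filmroll from where it was at the start of the episode above 0.04 m).
It also fails if it takes over 72 s, if anything falls off the work surface, if the arm or the gripper's body presses on something with over 40 N, if the wrist force passes 120 N, or if a joint passes its speed limit or range.

## Working session

There is one attempt and no reset: what is moved stays moved. The work goes in short steps, Python scripts to look and compute and a tool call to move; the robot and the scene stay as the last step left them, time stands still between calls to the robot, and variables do not carry over. Pictures are saved under pics/ and viewed, and the job is handed in when it is done.

Besides the shell and the picture viewer there is one more tool, called after ">>>" as name(argument=value, ...), one argument or row to a line, values as JSON. servo_tool: Moves the arm, as the interface text tells. Its arguments: {"type":"object","properties":{"targets":{"type":"array"}},"required":["targets"]}

```bash
ls; mkdir -p pics
python3 - <<'E'
from rig import *
import cv2
s=observe(); print(s)
for n in("scene","top","wrist"):
    f=grab_frame(n); cv2.imwrite(f"pics/{n}0.png",f["color"][:,:,::-1]); print(n,{k:v for k,v in f.items() if k!="color"})
E
```

```text
pics
{'time': 0.0, 'joint_positions': array([ 1.24496751e+00,  1.26367521e-01, -4.06367973e-02,  1.40537728e+00,
        1.31528066e-05,  1.57076636e+00]), 'dq': array([ 0.00054477, -0.00064634, -0.00081563,  0.00133209, -0.00025276,
       -0.00184397]), 'joint_torque': array([-1.35976494e-03, -4.35912001e+01,  3.52927959e+01,  1.71828404e-02,
       -3.19721687e-05,  3.42519250e-06]), 'position': array([0.1679139 , 0.49698859, 0.23052183]), 'orientation': array([ 1.62179882e-01,  9.86760892e-01, -7.81073834e-04, -1.35062717e-04]), 'wrist_force': array([-0.49169009, -0.30282483, -0.29840743]), 'torque': array([ 0.02034664, -0.03886477, -0.01292123]), 'gripper_width': 0.9998168341039892}
scene {'fx': 485.08652469668414, 'fy': 485.08652469668414, 'cx': 273.24787988729594, 'cy': 211.99121973765773, 'dist_coeffs': array([-0.08355635,  0.        ,  0.        ,  0.        ,  0.        ]), 'xyz': array([0.51700149, 0.70520234, 0.88456509]), 'rotation': array([-0.00204536,  0.36602972,  0.93059448,  0.00346078])}
top {'fx': 434.39708658329187, 'fy': 434.39708658329187, 'cx': 284.2716365789565, 'cy': 215.7035668274541, 'dist_coeffs': array([-0.08917838,  0.        ,  0.        ,  0.        ,  0.        ]), 'xyz': array([ 0.44168996, -0.00355776,  1.11612841]), 'rotation': array([-0.03285333,  0.03113336,  0.71386278, -0.69882137])}
wrist {'fx': 344.87805091416215, 'fy': 344.87805091416215, 'cx': 271.6627706176369, 'cy': 206.69001900270513, 'dist_coeffs': array([-0.05515327,  0.        ,  0.        ,  0.        ,  0.        ]), 'mount': array([[-1.87361104e-04,  9.66370725e-01,  2.57152848e-01,
         6.53201734e-02],
       [ 9.99999981e-01,  1.93859529e-04,  8.13778712e-08,
         9.17957529e-04],
       [-4.97728889e-05,  2.57152844e-01, -9.66370743e-01,
        -1.43547183e-01],
       [ 0.00000000e+00,  0.00000000e+00,  0.00000000e+00,
         1.00000000e+00]])}
```

View pics/scene0.png

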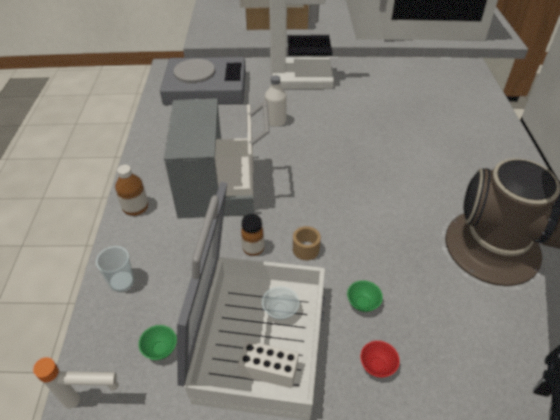

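View pics/top0.png

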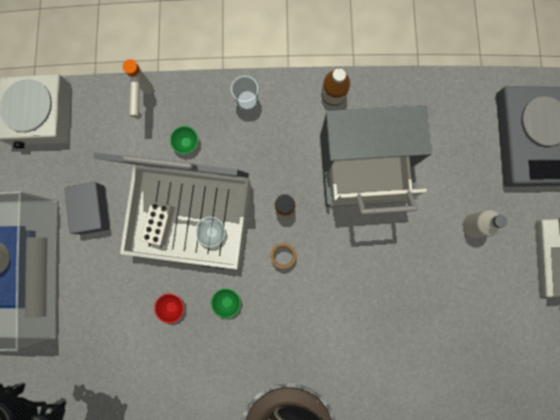

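View pics/wrist0.png

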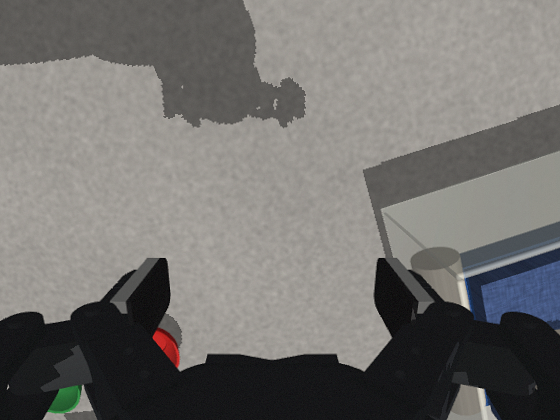

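The drybox is on the left (+y), with the rack at top (157,226) and the glass dish at (210,233). The holder and bin are at (375,160). Only the clear dish at (210,233) is the listed one. The green bowls at (184,139) and (226,303) and the red bowl at (169,308) are look-alikes. Next I'll zoom in.

```bash
cat > h.py <<'E'
import numpy as np, cv2
from scipy.spatial.transform import Rotation as R
from rig import *
def cam(f,s=None):
    if "mount" in f:
        T=np.eye(4);T[:3,:3]=R.from_quat(s["orientation"]).as_matrix();T[:3,3]=s["position"]
        M=T@f["mount"]; return M[:3,:3],M[:3,3]
    return R.from_quat(f["rotation"]).as_matrix(),np.array(f["xyz"])
def K(f): return np.array([[f["fx"],0,f["cx"]],[0,f["fy"],f["cy"]],[0,0,1.]])
def ray(f,uv,s=None):
    Rm,o=cam(f,s)
    p=cv2.undistortPoints(np.array(uv,float).reshape(-1,1,2),K(f),np.array(f["dist_coeffs"]))[:,0]
    d=np.c_[p[:,0],-p[:,1],-np.ones(len(p))]@Rm.T
    return o,d
def onz(f,uv,z,s=None):
    o,d=ray(f,uv,s); return o+d*((z-o[2])/d[:,2])[:,None]
def proj(f,P,s=None):
    Rm,o=cam(f,s); c=(np.atleast_2d(P)-o)@Rm; c=c*[1,-1,-1]
    return cv2.projectPoints(c.reshape(-1,1,3),np.zeros(3),np.zeros(3),K(f),np.array(f["dist_coeffs"]))[0][:,0]
def tri(f1,uv1,f2,uv2,s1=None,s2=None):
    o1,d1=ray(f1,uv1,s1);o2,d2=ray(f2,uv2,s2);out=[]
    for a,b in zip(d1,d2):
        t=np.linalg.lstsq(np.c_[a,-b],o2-o1,rcond=None)[0]
        p,q=o1+a*t[0],o2+b*t[1]; out.append(np.r_[(p+q)/2,np.linalg.norm(p-q)])
    return np.array(out)
def crop(im,x,y,w,h,k,name):
    c=cv2.resize(im[y:y+h,x:x+w],None,fx=k,fy=k,interpolation=cv2.INTER_CUBIC)
    cv2.imwrite("pics/"+name,c[:,:,::-1])
E
python3 - <<'E'
from h import *
t=grab_frame("top");c=t["color"]
crop(c,80,140,190,140,4,"t_box.png"); crop(c,300,90,150,135,4,"t_bin.png")
s=grab_frame("scene")["color"]
crop(s,150,90,140,140,4,"s_bin.png"); crop(s,160,180,190,145,4,"s_b1.png"); crop(s,170,280,180,138,4,"s_b2.png")
E
```

```text
(no output)
```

View pics/t_box.png

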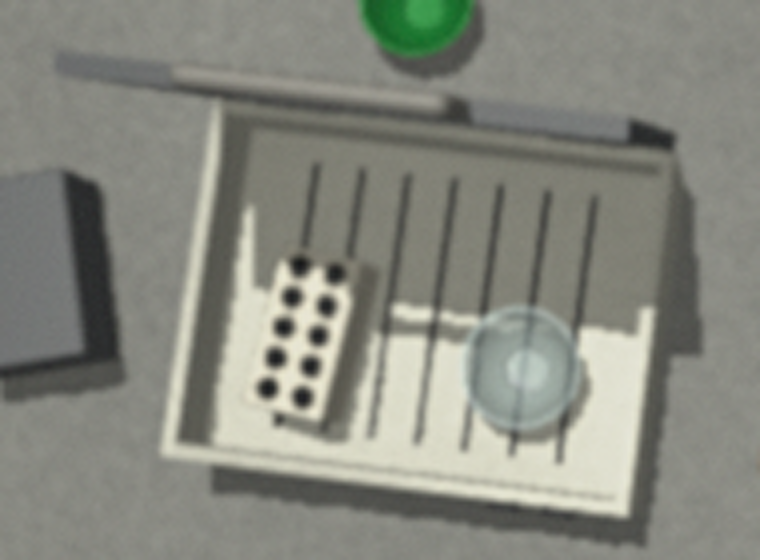

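View pics/t_bin.png

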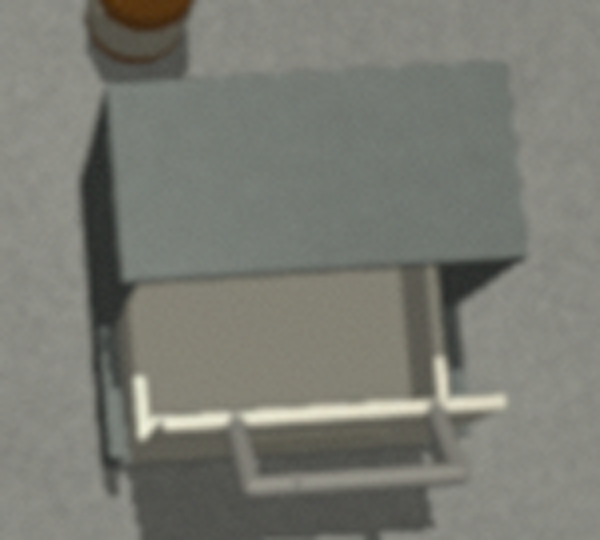

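View pics/s_bin.png

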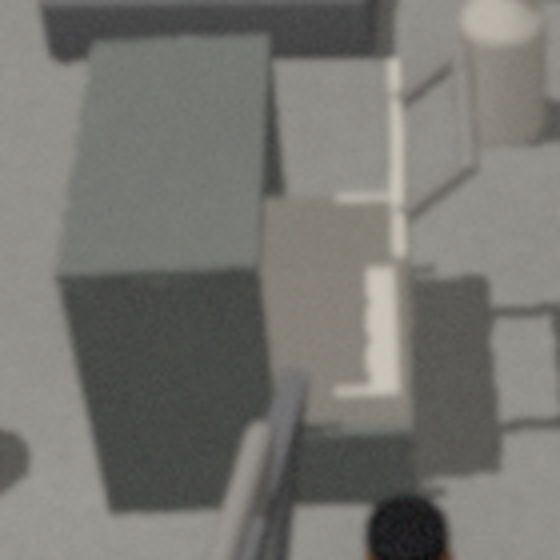

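View pics/s_b2.png

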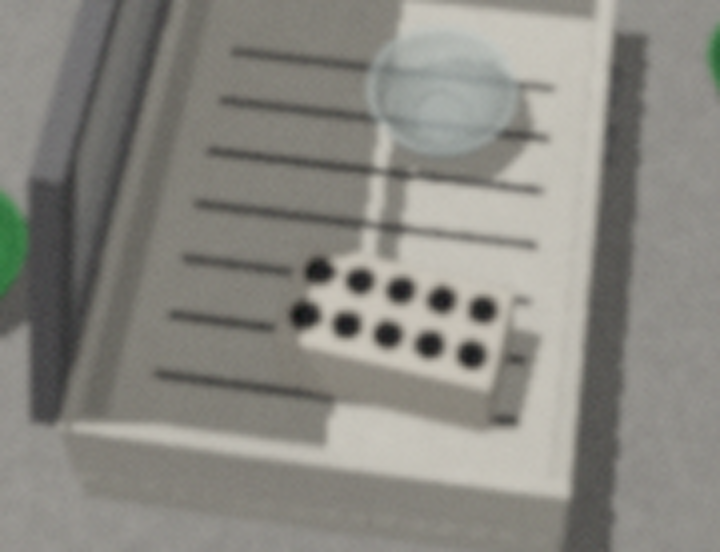

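View pics/s_b1.png

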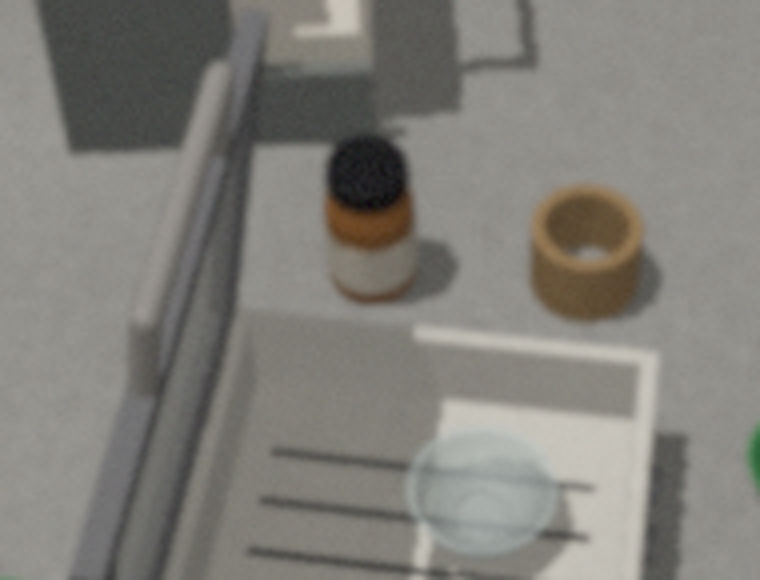

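Run:
```python
from h import *
np.set_printoptions(precision=4,suppress=True)
t=grab_frame("top");s=grab_frame("scene")
T=lambda x0,y0,L:[((a+.5)/4-.5+x0,(b+.5)/4-.5+y0) for a,b in L]
box=onz(t,T(80,140,[(163,457),(630,516),(675,150),(215,103)]),.08); print("box",box)
print("sides",[np.linalg.norm(box[i]-box[(i+1)%4]) for i in range(4)])
roof=onz(t,T(300,90,[(122,277),(525,257),(508,62),(108,85)]),.196); print("roof",roof,[np.linalg.norm(roof[i]-roof[(i+1)%4]) for i in range(4)])
bar=onz(t,T(300,90,[(248,487),(466,472)]),.215); print("binbar",bar,np.linalg.norm(bar[0]-bar[1]))
print("binbar tri",tri(t,T(300,90,[(466,472)]),s,T(150,90,[(470,62)])),tri(t,T(300,90,[(248,487)]),s,T(150,90,[(476,168)])))
hp=[(300,265),(292,296),(284,327),(276,357),(268,387),(336,272),(327,305),(318,336),(310,366),(302,397)]
hs=[(304,314),(347,324),(388,334),(430,344),(472,354),(319,270),(360,281),(401,289),(441,299),(483,308)]
rk=onz(t,T(80,140,hp),.078); print("rack top",rk.mean(0), "ax",rk[0]-rk[4],rk[5]-rk[9])
rk2=onz(s,T(170,280,hs),.078); print("rack scene",rk2.mean(0),rk2[0]-rk2[4]); print(tri(t,T(80,140,hp),s,T(170,280,hs)).mean(0))
print("dish rim",onz(t,T(80,140,[(522,368)]),.06))
lb=onz(t,T(80,140,[(172,74),(447,104)]),.34); print("lidbar",lb,np.linalg.norm(lb[0]-lb[1]))
print("lidbar tri",tri(t,T(80,140,[(447,104)]),s,T(160,180,[(218,75)])), tri(t,T(80,140,[(172,74)]),s,T(160,180,[(148,330)])))
print("amber",onz(t,[(285,204)],.095),onz(s,T(160,180,[(369,175)]),.095)); print("roll",onz(t,[(284,256)],.05),onz(s,T(160,180,[(588,222)]),.05))
```

```text
box [[0.4518 0.3952 0.08  ]
 [0.412  0.1126 0.08  ]
 [0.6313 0.0828 0.08  ]
 [0.6677 0.3655 0.08  ]]
sides [np.float64(0.28536117905320485), np.float64(0.2213307873564207), np.float64(0.2850865407853304), np.float64(0.2178926960984439)]
roof [[ 0.6462 -0.1037  0.196 ]
 [ 0.6536 -0.3245  0.196 ]
 [ 0.7639 -0.322   0.196 ]
 [ 0.7534 -0.0997  0.196 ]] [np.float64(0.22090618354936), np.float64(0.11025389380171795), np.float64(0.22254626079217563), np.float64(0.10733989745485557)]
binbar [[ 0.5291 -0.164   0.215 ]
 [ 0.5346 -0.2797  0.215 ]] 0.11579098857832595
binbar tri [[ 0.5335 -0.2828  0.2039  0.0045]] [[ 0.5282 -0.164   0.2148  0.0019]]
rack top [0.5266 0.311  0.078 ] ax [ 0.0737 -0.0193  0.    ] [ 0.0753 -0.0206  0.    ]
rack scene [0.5292 0.3096 0.078 ] [ 0.0745 -0.0196  0.    ]
[0.5279 0.3105 0.0795 0.0027]
dish rim [[0.5024 0.1798 0.06  ]]
lidbar [[0.6252 0.2935 0.34  ]
 [0.6075 0.1651 0.34  ]] 0.12964780386999214
lidbar tri [[0.6099 0.1657 0.3372 0.0035]] [[0.6256 0.2935 0.34   0.0008]]
amber [[ 0.5622 -0.0044  0.095 ]] [[0.5651 0.0038 0.095 ]]
roll [[0.4396 0.0008 0.05  ]] [[0.4437 0.0004 0.05  ]]
```

Everything checks against the given sizes. The box measures 285×220 mm at yaw -0.14, with its origin near (0.571, 0.234). The hinge is near (0.65, 0.224). The holder yaw is about 0.043, with the pivot near (0.5695, -0.218). The bin bar is at (0.533, -0.220, 0.215), and the rack is at (0.528, 0.310) with yaw -0.262. First I'll raise, turn and go to the bin bar.

>>> servo_tool(
  targets=[
    {"dz": -0.005, "az": 0.12, "fingers": 0.4},
    {"dz": -0.005, "az": 0.12, "fingers": 0.4},
    {"dz": -0.005, "az": 0.12, "fingers": 0.4},
    {"dz": -0.005, "az": 0.12, "fingers": 0.4},
    {"dz": -0.005, "az": 0.12, "fingers": 0.4},
    {"dz": -0.005, "az": 0.12, "fingers": 0.4},
    {"dz": -0.005, "az": 0.12, "fingers": 0.4},
    {"dz": -0.005, "az": 0.12, "fingers": 0.4},
    {"dz": -0.005, "az": 0.12, "fingers": 0.4},
    {"dz": -0.005, "az": 0.12, "fingers": 0.4},
  ],
)

```text
invalid input
```

>>> servo_tool(
  targets=[
    {"dx": -0.0325, "dy": 0.0145, "fingers": 0.4},
    {"dx": -0.0325, "dy": 0.0145, "fingers": 0.4},
    {"dx": -0.0325, "dy": 0.0145, "fingers": 0.4},
    {"dx": -0.0325, "dy": 0.0145, "fingers": 0.4},
    {"dx": -0.0325, "dy": 0.0145, "fingers": 0.4},
    {"dx": -0.0325, "dy": 0.0145, "fingers": 0.4},
    {"dx": -0.0325, "dy": 0.0145, "fingers": 0.4},
    {"dx": -0.0325, "dy": 0.0145, "fingers": 0.4},
    {"dx": -0.0325, "dy": 0.0145, "fingers": 0.4},
    {"dx": -0.0325, "dy": 0.0145, "fingers": 0.4},
    {"dx": -0.0325, "dy": 0.0145, "fingers": 0.4},
    {"dx": -0.0325, "dy": 0.0145, "fingers": 0.4},
    {"dx": -0.0325, "dy": 0.0145, "fingers": 0.4},
    {"dx": -0.0325, "dy": 0.0145, "fingers": 0.4},
    {"dx": -0.0325, "dy": 0.0145, "fingers": 0.4},
    {"dx": -0.0325, "dy": 0.0145, "fingers": 0.4},
    {"dx": -0.0325, "dy": 0.0145, "fingers": 0.4},
    {"dx": -0.0325, "dy": 0.0145, "fingers": 0.4},
    {"dx": -0.0325, "dy": 0.0145, "fingers": 0.4},
    {"fingers": 0.4},
  ],
)

```text
invalid input
```

>>> servo_tool(
  targets=[
    {"dx": 0, "dy": 0, "dz": -0.005, "ax": 0, "ay": 0, "az": 0.12, "fingers": 0.4},
    {"dx": 0, "dy": 0, "dz": -0.005, "ax": 0, "ay": 0, "az": 0.12, "fingers": 0.4},
  ],
)

```text
time: 0.52
position: [0.1679, 0.4971, 0.2411]
orientation: [0.282, 0.959, -0.0, -0.0]
wrist_force: [0.0, 0.6, -0.0]
gripper_width: 0.745
```

>>> servo_tool(
  targets=[
    {"dx": 0, "dy": 0, "dz": -0.005, "ax": 0, "ay": 0, "az": 0.12, "fingers": 0.4},
    {"dx": 0, "dy": 0, "dz": -0.005, "ax": 0, "ay": 0, "az": 0.12, "fingers": 0.4},
    {"dx": 0, "dy": 0, "dz": -0.005, "ax": 0, "ay": 0, "az": 0.12, "fingers": 0.4},
    {"dx": 0, "dy": 0, "dz": -0.005, "ax": 0, "ay": 0, "az": 0.12, "fingers": 0.4},
    {"dx": 0, "dy": 0, "dz": -0.005, "ax": 0, "ay": 0, "az": 0.12, "fingers": 0.4},
    {"dx": 0, "dy": 0, "dz": -0.005, "ax": 0, "ay": 0, "az": 0.12, "fingers": 0.4},
    {"dx": 0, "dy": 0, "dz": 0, "ax": 0, "ay": 0, "az": 0.12, "fingers": 0.4},
    {"dx": 0, "dy": 0, "dz": 0, "ax": 0, "ay": 0, "az": 0.12, "fingers": 0.4},
  ],
)

```text
time: 1.18
position: [0.1681, 0.4975, 0.2717]
orientation: [0.693, 0.721, 0.0, -0.0]
wrist_force: [-0.1, 0.1, 0.4]
gripper_width: 0.401
```

>>> servo_tool(
  targets=[
    {"dx": -0.0325, "dy": 0.0145, "dz": 0, "ax": 0, "ay": 0, "az": 0, "fingers": 0.4},
    {"dx": -0.0325, "dy": 0.0145, "dz": 0, "ax": 0, "ay": 0, "az": 0, "fingers": 0.4},
    {"dx": -0.0325, "dy": 0.0145, "dz": 0, "ax": 0, "ay": 0, "az": 0, "fingers": 0.4},
    {"dx": -0.0325, "dy": 0.0145, "dz": 0, "ax": 0, "ay": 0, "az": 0, "fingers": 0.4},
    {"dx": -0.0325, "dy": 0.0145, "dz": 0, "ax": 0, "ay": 0, "az": 0, "fingers": 0.4},
    {"dx": -0.0325, "dy": 0.0145, "dz": 0, "ax": 0, "ay": 0, "az": 0, "fingers": 0.4},
    {"dx": -0.0325, "dy": 0.0145, "dz": 0, "ax": 0, "ay": 0, "az": 0, "fingers": 0.4},
    {"dx": -0.0325, "dy": 0.0145, "dz": 0, "ax": 0, "ay": 0, "az": 0, "fingers": 0.4},
    {"dx": -0.0325, "dy": 0.0145, "dz": 0, "ax": 0, "ay": 0, "az": 0, "fingers": 0.4},
    {"dx": -0.0325, "dy": 0.0145, "dz": 0, "ax": 0, "ay": 0, "az": 0, "fingers": 0.4},
    {"dx": -0.0325, "dy": 0.0145, "dz": 0, "ax": 0, "ay": 0, "az": 0, "fingers": 0.4},
    {"dx": -0.0325, "dy": 0.0145, "dz": 0, "ax": 0, "ay": 0, "az": 0, "fingers": 0.4},
    {"dx": -0.0325, "dy": 0.0145, "dz": 0, "ax": 0, "ay": 0, "az": 0, "fingers": 0.4},
    {"dx": -0.0325, "dy": 0.0145, "dz": 0, "ax": 0, "ay": 0, "az": 0, "fingers": 0.4},
    {"dx": -0.0325, "dy": 0.0145, "dz": 0, "ax": 0, "ay": 0, "az": 0, "fingers": 0.4},
    {"dx": -0.0325, "dy": 0.0145, "dz": 0, "ax": 0, "ay": 0, "az": 0, "fingers": 0.4},
    {"dx": -0.0325, "dy": 0.0145, "dz": 0, "ax": 0, "ay": 0, "az": 0, "fingers": 0.4},
    {"dx": -0.0325, "dy": 0.0145, "dz": 0, "ax": 0, "ay": 0, "az": 0, "fingers": 0.4},
    {"dx": -0.0325, "dy": 0.0145, "dz": 0, "ax": 0, "ay": 0, "az": 0, "fingers": 0.4},
    {"dx": 0, "dy": 0, "dz": 0, "ax": 0, "ay": 0, "az": 0, "fingers": 0.4},
  ],
)

```text
time: 2.85
position: [0.473, -0.1117, 0.2702]
orientation: [0.693, 0.721, -0.001, 0.0]
wrist_force: [-0.9, 0.4, -0.2]
gripper_width: 0.399
```

```bash
cat >> h.py <<'E'
np.set_printoptions(precision=4,suppress=True)
def st():
    s=observe(); M=R.from_quat(s["orientation"]).as_matrix(); print("t",round(s["time"],2),"p",s["position"],"psi",round(np.arctan2(M[1,1],M[0,1]),3),"z",M[:,2],"F",s["wrist_force"],"g",round(s["gripper_width"],3),"q",s["joint_positions"]); return s,M
E
python3 - <<'E'
from h import *
s,M=st(); f=grab_frame("wrist"); cv2.imwrite("pics/w1.png",f["color"][:,:,::-1])
print("tool delta to bar",M.T@(np.array([.5335,-.2205,.196])-s["position"]))
E
```

```text
t 2.85 p [ 0.473  -0.1117  0.2702] psi 0.04 z [-0.0003 -0.0015 -1.    ] F [-0.8674  0.395  -0.1502] g 0.399 q [-0.2308  0.0554 -0.0325  1.4829 -0.0016  1.2998]
tool delta to bar [-0.1111  0.0561  0.0743]
```

View pics/w1.png

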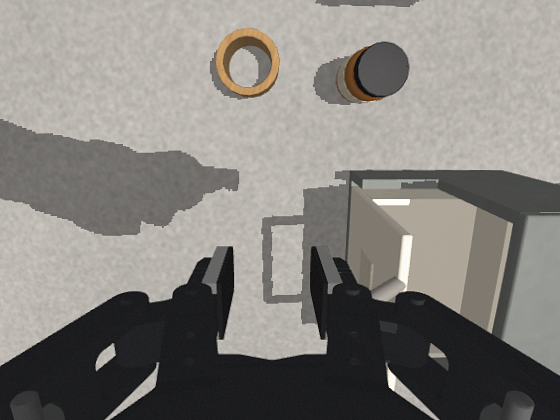

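The wrist view shows the bin's bar end at (390,285), with the roll (248,62) and amber jar (380,68) clear. I'll go above the bar next.

>>> servo_tool(
  targets=[
    {"dx": -0.022, "dy": 0.011, "dz": 0, "ax": 0, "ay": 0, "az": 0, "fingers": 0.4},
    {"dx": -0.022, "dy": 0.011, "dz": 0, "ax": 0, "ay": 0, "az": 0, "fingers": 0.4},
    {"dx": -0.022, "dy": 0.011, "dz": 0, "ax": 0, "ay": 0, "az": 0, "fingers": 0.4},
    {"dx": -0.022, "dy": 0.011, "dz": 0, "ax": 0, "ay": 0, "az": 0, "fingers": 0.4},
    {"dx": -0.022, "dy": 0.012, "dz": 0, "ax": 0, "ay": 0, "az": 0, "fingers": 0.4},
    {"dx": 0, "dy": 0, "dz": 0, "ax": 0, "ay": 0, "az": 0, "fingers": 0.4},
    {"dx": 0, "dy": 0, "dz": 0, "ax": 0, "ay": 0, "az": 0, "fingers": 0.4},
  ],
)

```text
time: 3.48
position: [0.5319, -0.2143, 0.2707]
orientation: [0.691, 0.723, -0.0, -0.001]
wrist_force: [-0.8, 1.2, -0.5]
gripper_width: 0.398
```

Run:
```python
from h import *
s,M=st(); f=grab_frame("wrist"); cv2.imwrite("pics/w2.png",f["color"][:,:,::-1])
f=grab_frame("top"); crop(f["color"],300,90,150,135,4,"t2.png")
print("tool delta to bar",M.T@(np.array([.5335,-.2205,.196])-s["position"]))
```

```text
t 3.48 p [ 0.5319 -0.2143  0.2707] psi 0.044 z [-0.0011  0.0008 -1.    ] F [-0.7997  1.2456 -0.4626] g 0.398 q [-0.3832  0.2256  0.1667  1.5132  0.0003  1.1432]
tool delta to bar [-0.0063  0.0014  0.0747]
```

View pics/w2.png

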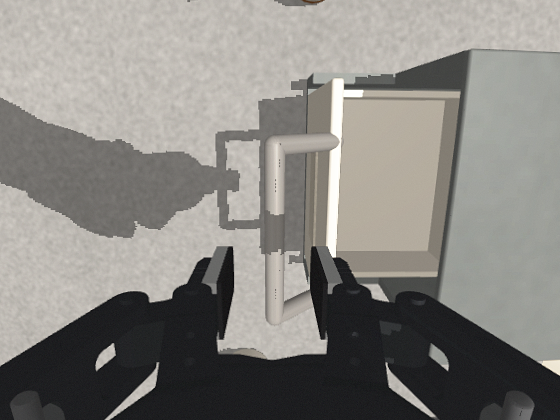

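The bar (275,140)-(275,320) sits between the fingers. I'll descend and pinch it.

>>> servo_tool(
  targets=[
    {"dx": 0, "dy": 0, "dz": 0.015, "ax": 0, "ay": 0, "az": 0, "fingers": 0.4},
    {"dx": 0, "dy": 0, "dz": 0.015, "ax": 0, "ay": 0, "az": 0, "fingers": 0.4},
    {"dx": 0, "dy": 0, "dz": 0.015, "ax": 0, "ay": 0, "az": 0, "fingers": 0.4},
    {"dx": 0, "dy": 0, "dz": 0.015, "ax": 0, "ay": 0, "az": 0, "fingers": 0.4},
    {"dx": 0, "dy": 0, "dz": 0.013, "ax": 0, "ay": 0, "az": 0, "fingers": 0.4},
    {"dx": 0, "dy": 0, "dz": 0, "ax": 0, "ay": 0, "az": 0, "fingers": 0.4},
    {"dx": 0, "dy": 0, "dz": 0, "ax": 0, "ay": 0, "az": 0, "fingers": 0},
    {"dx": 0, "dy": 0, "dz": 0, "ax": 0, "ay": 0, "az": 0, "fingers": 0},
    {"dx": 0, "dy": 0, "dz": 0, "ax": 0, "ay": 0, "az": 0, "fingers": 0},
    {"dx": 0, "dy": 0, "dz": 0, "ax": 0, "ay": 0, "az": 0, "fingers": 0},
    {"dx": 0, "dy": 0, "dz": 0, "ax": 0, "ay": 0, "az": 0, "fingers": 0},
  ],
)

```text
time: 4.5
position: [0.5323, -0.2138, 0.1997]
orientation: [0.691, 0.723, 0.001, 0.0]
wrist_force: [-1.7, 4.6, 6.8]
gripper_width: 0.111
```

Run:
```python
from h import *
s,M=st()
r=.2052;a0=np.arctan2(.036,.202)
for th in np.arange(0,.66,.05): print(round(th,2),r*np.sin(a0+th)-.036, .202-r*np.cos(a0+th))
```

```text
t 4.5 p [ 0.5323 -0.2138  0.1997] psi 0.046 z [ 0.0018  0.0009 -1.    ] F [-1.6512  4.5597  6.8218] g 0.111 q [-0.3827  0.2183  0.0022  1.3533  0.0015  1.1425]
0.0 3.009850424812166e-06 -1.6888605161441417e-05
0.05 0.010054651734247445 0.002034980424982402
0.1 0.01999118097353344 0.004586657864294741
0.15 0.029787761420028945 0.007631765848065242
0.2 0.039419906724578214 0.01116269319219601
0.25 0.04886354154024417 0.015170614417198164
0.3 0.058095061698137586 0.019645511807294208
0.35 0.0670913932055465 0.024576200449490437
0.4 0.07583004991890122 0.029950356190034333
0.45 0.08428918974742286 0.035754546438380774
0.5 0.09244766924697492 0.04197426374167271
0.55 0.1002850964676626 0.04859396204581812
0.6 0.1077818819230873 0.055597095552528814
0.65 0.1149192875538608 0.06296616007519942
```

>>> servo_tool(
  targets=[
    {"dx": 0, "dy": -0.01, "dz": 0.002, "ax": 0, "ay": 0, "az": 0, "fingers": 0},
    {"dx": 0, "dy": -0.01, "dz": 0.0025, "ax": 0, "ay": 0, "az": 0, "fingers": 0},
    {"dx": 0, "dy": -0.01, "dz": 0.003, "ax": 0, "ay": 0, "az": 0, "fingers": 0},
    {"dx": 0, "dy": -0.0095, "dz": 0.0035, "ax": 0, "ay": 0, "az": 0, "fingers": 0},
    {"dx": 0, "dy": -0.0095, "dz": 0.004, "ax": 0, "ay": 0, "az": 0, "fingers": 0},
    {"dx": 0, "dy": -0.009, "dz": 0.0045, "ax": 0, "ay": 0, "az": 0, "fingers": 0},
    {"dx": 0, "dy": -0.009, "dz": 0.005, "ax": 0, "ay": 0, "az": 0, "fingers": 0},
    {"dx": 0, "dy": -0.009, "dz": 0.0055, "ax": 0, "ay": 0, "az": 0, "fingers": 0},
    {"dx": 0, "dy": -0.0085, "dz": 0.006, "ax": 0, "ay": 0, "az": 0, "fingers": 0},
    {"dx": 0, "dy": -0.008, "dz": 0.006, "ax": 0, "ay": 0, "az": 0, "fingers": 0},
    {"dx": 0, "dy": -0.008, "dz": 0.0065, "ax": 0, "ay": 0, "az": 0, "fingers": 0},
    {"dx": 0, "dy": -0.0075, "dz": 0.007, "ax": 0, "ay": 0, "az": 0, "fingers": 0},
    {"dx": 0, "dy": -0.006, "dz": 0.006, "ax": 0, "ay": 0, "az": 0, "fingers": 0},
    {"dx": 0, "dy": 0, "dz": 0, "ax": 0, "ay": 0, "az": 0, "fingers": 0},
    {"dx": 0, "dy": 0, "dz": 0, "ax": 0, "ay": 0, "az": 0, "fingers": 0},
  ],
)

```text
time: 5.75
position: [0.4208, -0.2197, 0.1384]
orientation: [0.691, 0.723, 0.002, 0.003]
wrist_force: [7.0, 5.6, 4.0]
gripper_width: 0.113
```

Run:
```python
from h import *
s,M=st()
f=grab_frame("top"); crop(f["color"],300,90,150,200,3,"t3.png")
```

```text
t 5.75 p [ 0.4208 -0.2197  0.1384] psi 0.046 z [ 0.0071  0.0001 -1.    ] F [7.0015 5.6346 4.0485] g 0.113 q [-0.4833  0.0432 -0.3344  1.187   0.0034  1.0419]
```

View pics/t3.png

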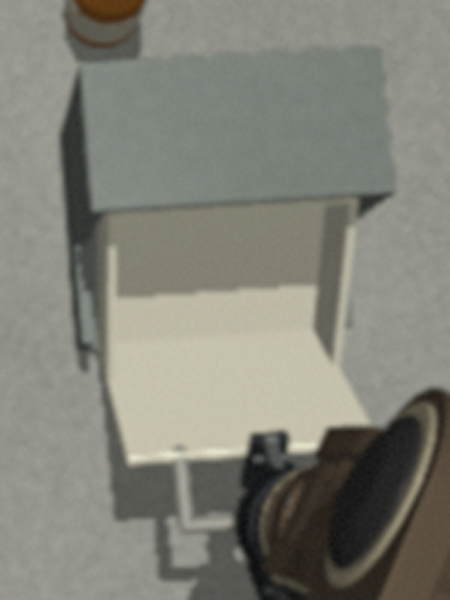

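The bin is tipped (commanded to about 0.63). I'll release, rise and turn toward the rack.

>>> servo_tool(
  targets=[
    {"dx": 0, "dy": 0, "dz": 0, "ax": 0, "ay": 0, "az": 0, "fingers": 0.45},
    {"dx": 0, "dy": 0, "dz": 0, "ax": 0, "ay": 0, "az": 0, "fingers": 0.45},
    {"dx": 0, "dy": 0, "dz": 0, "ax": 0, "ay": 0, "az": 0, "fingers": 0.45},
    {"dx": 0, "dy": 0, "dz": -0.015, "ax": 0, "ay": 0, "az": 0, "fingers": 0.45},
    {"dx": 0, "dy": 0, "dz": -0.02, "ax": 0, "ay": 0, "az": 0, "fingers": 0.45},
    {"dx": 0, "dy": 0, "dz": -0.02, "ax": 0, "ay": 0, "az": 0, "fingers": 0.45},
    {"dx": 0, "dy": 0, "dz": -0.02, "ax": 0, "ay": 0, "az": -0.12, "fingers": 0.8},
    {"dx": 0, "dy": 0, "dz": -0.02, "ax": 0, "ay": 0, "az": -0.12, "fingers": 1},
    {"dx": 0, "dy": 0, "dz": -0.01, "ax": 0, "ay": 0, "az": -0.12, "fingers": 1},
    {"dx": 0, "dy": 0, "dz": 0, "ax": 0, "ay": 0, "az": -0.12, "fingers": 1},
    {"dx": 0, "dy": 0, "dz": 0, "ax": 0, "ay": 0, "az": -0.12, "fingers": 1},
    {"dx": 0, "dy": 0, "dz": 0, "ax": 0, "ay": 0, "az": -0.12, "fingers": 1},
    {"dx": 0, "dy": 0, "dz": 0, "ax": 0, "ay": 0, "az": -0.12, "fingers": 1},
    {"dx": 0, "dy": 0, "dz": 0, "ax": 0, "ay": 0, "az": -0.12, "fingers": 1},
    {"dx": 0, "dy": 0, "dz": 0, "ax": 0, "ay": 0, "az": -0.12, "fingers": 1},
    {"dx": 0, "dy": 0, "dz": 0, "ax": 0, "ay": 0, "az": -0.12, "fingers": 1},
    {"dx": 0, "dy": 0, "dz": 0, "ax": 0, "ay": 0, "az": -0.065, "fingers": 1},
  ],
)

```text
time: 7.22
position: [0.4176, -0.2199, 0.2415]
orientation: [0.128, 0.992, -0.0, -0.001]
wrist_force: [-0.4, 0.7, -0.7]
gripper_width: 1.002
```

>>> servo_tool(
  targets=[
    {"dx": 0.0015, "dy": 0.027, "dz": 0, "ax": 0, "ay": 0, "az": 0, "fingers": 1},
    {"dx": 0.0015, "dy": 0.027, "dz": 0, "ax": 0, "ay": 0, "az": 0, "fingers": 1},
    {"dx": 0.0015, "dy": 0.027, "dz": 0, "ax": 0, "ay": 0, "az": 0, "fingers": 1},
    {"dx": 0.0015, "dy": 0.027, "dz": 0, "ax": 0, "ay": 0, "az": 0, "fingers": 1},
    {"dx": 0.0015, "dy": 0.027, "dz": 0, "ax": 0, "ay": 0, "az": 0, "fingers": 1},
    {"dx": 0.0015, "dy": 0.027, "dz": 0, "ax": 0, "ay": 0, "az": 0, "fingers": 1},
    {"dx": 0.0015, "dy": 0.027, "dz": 0, "ax": 0, "ay": 0, "az": 0, "fingers": 1},
    {"dx": 0.0015, "dy": 0.027, "dz": 0, "ax": 0, "ay": 0, "az": 0, "fingers": 1},
    {"dx": 0.0015, "dy": 0.027, "dz": 0, "ax": 0, "ay": 0, "az": 0, "fingers": 1},
    {"dx": 0.0015, "dy": 0.027, "dz": 0, "ax": 0, "ay": 0, "az": 0, "fingers": 1},
    {"dx": 0.0015, "dy": 0.027, "dz": 0, "ax": 0, "ay": 0, "az": 0, "fingers": 1},
    {"dx": 0.0015, "dy": 0.027, "dz": 0, "ax": 0, "ay": 0, "az": 0, "fingers": 1},
    {"dx": 0.0015, "dy": 0.027, "dz": 0, "ax": 0, "ay": 0, "az": 0, "fingers": 1},
    {"dx": 0.0015, "dy": 0.027, "dz": 0, "ax": 0, "ay": 0, "az": 0, "fingers": 1},
    {"dx": 0.0015, "dy": 0.027, "dz": 0, "ax": 0, "ay": 0, "az": 0, "fingers": 1},
    {"dx": 0.0015, "dy": 0.027, "dz": 0, "ax": 0, "ay": 0, "az": 0, "fingers": 1},
    {"dx": 0.0015, "dy": 0.027, "dz": 0, "ax": 0, "ay": 0, "az": 0, "fingers": 1},
    {"dx": 0.0015, "dy": 0.027, "dz": 0, "ax": 0, "ay": 0, "az": 0, "fingers": 1},
    {"dx": 0.0015, "dy": 0.027, "dz": 0, "ax": 0, "ay": 0, "az": 0, "fingers": 1},
    {"dx": 0, "dy": 0, "dz": 0, "ax": 0, "ay": 0, "az": 0, "fingers": 1},
  ],
)

```text
time: 8.88
position: [0.5233, 0.2868, 0.2402]
orientation: [0.129, 0.992, -0.0, -0.001]
wrist_force: [-0.6, -0.7, -0.2]
gripper_width: 0.997
```

Run:
```python
from h import *
s,M=st(); f=grab_frame("wrist"); cv2.imwrite("pics/w4.png",f["color"][:,:,::-1])
t=grab_frame("top"); crop(t["color"],300,90,150,150,4,"t4.png")
print("to rack",M.T@(np.array([.528,.3105,.046])-s["position"]))
```

```text
t 8.88 p [0.5233 0.2868 0.2402] psi 1.313 z [-0.0011 -0.0001 -1.    ] F [-0.5862 -0.6807 -0.2399] g 0.997 q [0.5011 0.2661 0.1519 1.4576 0.0005 0.7589]
to rack [0.0013 0.0242 0.1942]
```

View pics/w4.png

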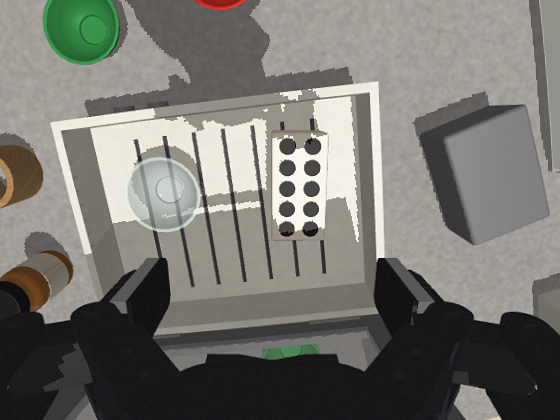

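View pics/t4.png

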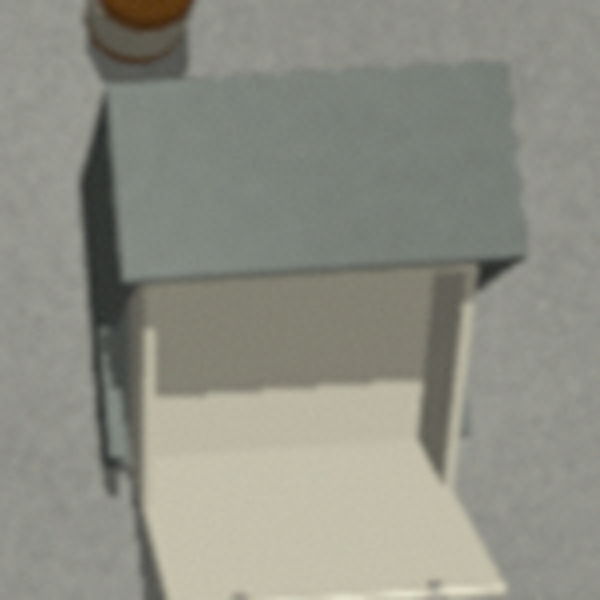

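The wrist view shows the rack holes at (287,147)-(311,229), the dish at (163,193) and the bin tipped. I'll re-measure the rack and the bin bar.

Run:
```python
from h import *
s,M=st(); f=grab_frame("wrist"); t=grab_frame("top")
r=onz(f,[(288,147),(288,168),(288,189),(287,209),(287,229),(313,146),(313,167),(312,188),(311,209),(310,229)],.078,s)
print(r.mean(0),r[4]-r[0],r[9]-r[5]); 
print("to rack",M.T@(np.r_[r.mean(0)[:2],.046]-s["position"]))
crop(t["color"],320,200,130,90,5,"t5.png")
```

```text
t 8.98 p [0.5227 0.2836 0.2408] psi 1.311 z [-0.0013 -0.0017 -1.    ] F [-0.0454  0.2823  0.398 ] g 1.0 q [ 0.4976  0.2628  0.1489  1.4588 -0.0009  0.7571]
[0.5286 0.309  0.078 ] [ 0.0734 -0.0195  0.    ] [ 0.0742 -0.0202  0.    ]
to rack [0.0006 0.0264 0.1948]
```

View pics/t5.png

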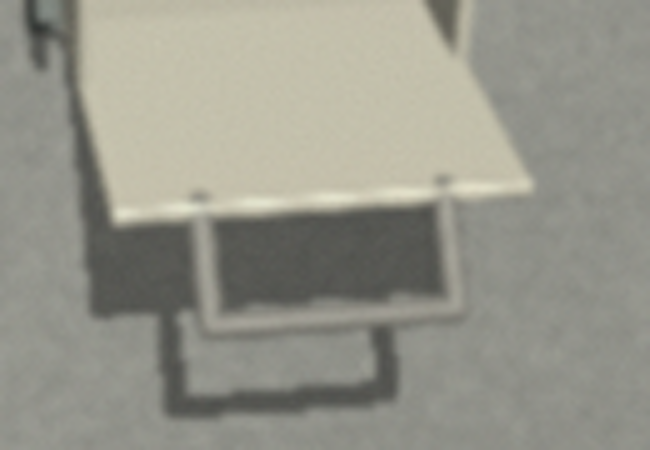

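>>> servo_tool(
  targets=[
    {"dx": 0, "dy": 0.013, "dz": 0, "ax": 0, "ay": 0, "az": 0, "fingers": 1},
    {"dx": 0, "dy": 0.013, "dz": 0, "ax": 0, "ay": 0, "az": 0, "fingers": 1},
    {"dx": 0, "dy": 0, "dz": 0.025, "ax": 0, "ay": 0, "az": 0, "fingers": 1},
    {"dx": 0, "dy": 0, "dz": 0.025, "ax": 0, "ay": 0, "az": 0, "fingers": 1},
    {"dx": 0, "dy": 0, "dz": 0.025, "ax": 0, "ay": 0, "az": 0, "fingers": 1},
    {"dx": 0, "dy": 0, "dz": 0.025, "ax": 0, "ay": 0, "az": 0, "fingers": 1},
    {"dx": 0, "dy": 0, "dz": 0, "ax": 0, "ay": 0, "az": 0, "fingers": 1},
    {"dx": 0, "dy": 0, "dz": 0, "ax": 0, "ay": 0, "az": 0, "fingers": 1},
  ],
)

```text
time: 9.75
position: [0.5289, 0.3083, 0.141]
orientation: [0.13, 0.991, -0.001, -0.001]
wrist_force: [0.1, 0.3, 0.5]
gripper_width: 1.001
```

Run:
```python
from h import *
s,M=st(); f=grab_frame("wrist"); cv2.imwrite("pics/w5.png",f["color"][:,:,::-1])
print("to rack",M.T@(np.array([.5285,.3095,.045])-s["position"]))
t=grab_frame("top");print(onz(t,[(362,265.6),(411,260.6)],.153))
```

```text
t 9.75 p [0.5289 0.3083 0.141 ] psi 1.31 z [-0.0024 -0.0014 -1.    ] F [0.1252 0.3427 0.5117] g 1.001 q [ 0.5278  0.3056 -0.0128  1.2551  0.      0.7887]
to rack [0.0005 0.0012 0.0959]
[[ 0.4147 -0.1716  0.153 ]
 [ 0.4229 -0.2816  0.153 ]]
```

View pics/w5.png

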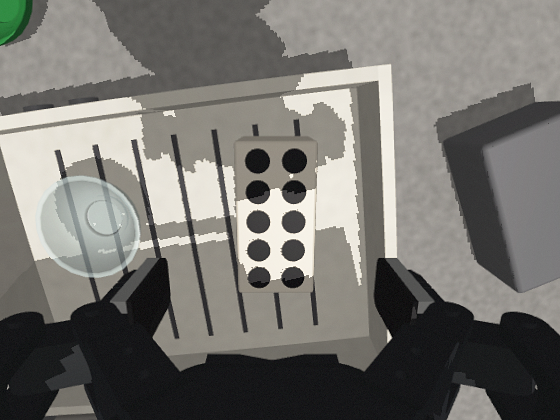

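The rack (277,215) is centred between the open fingers, with both the wall and the dish clear. I'll descend and grip.

>>> servo_tool(
  targets=[
    {"dx": 0, "dy": 0.001, "dz": 0.02, "ax": 0, "ay": 0, "az": 0, "fingers": 1},
    {"dx": 0, "dy": 0, "dz": 0.02, "ax": 0, "ay": 0, "az": 0, "fingers": 1},
    {"dx": 0, "dy": 0, "dz": 0.02, "ax": 0, "ay": 0, "az": 0, "fingers": 1},
    {"dx": 0, "dy": 0, "dz": 0.02, "ax": 0, "ay": 0, "az": 0, "fingers": 1},
    {"dx": 0, "dy": 0, "dz": 0.015, "ax": 0, "ay": 0, "az": 0, "fingers": 1},
    {"dx": 0, "dy": 0, "dz": 0, "ax": 0, "ay": 0, "az": 0, "fingers": 1},
    {"dx": 0, "dy": 0, "dz": 0, "ax": 0, "ay": 0, "az": 0, "fingers": 0.6},
    {"dx": 0, "dy": 0, "dz": 0, "ax": 0, "ay": 0, "az": 0, "fingers": 0.4},
    {"dx": 0, "dy": 0, "dz": 0, "ax": 0, "ay": 0, "az": 0, "fingers": 0.3},
    {"dx": 0, "dy": 0, "dz": 0, "ax": 0, "ay": 0, "az": 0, "fingers": 0.3},
    {"dx": 0, "dy": 0, "dz": 0, "ax": 0, "ay": 0, "az": 0, "fingers": 0.3},
  ],
)

```text
time: 10.77
position: [0.5311, 0.3103, 0.0492]
orientation: [0.13, 0.992, 0.001, 0.002]
wrist_force: [0.2, 0.8, 5.9]
gripper_width: 0.573
```

Run:
```python
from h import *
s,M=st()
```

```text
t 10.77 p [0.5311 0.3103 0.0492] psi 1.31 z [ 0.0035  0.002  -1.    ] F [0.1652 0.7652 5.9229] g 0.573 q [ 0.5287  0.3464 -0.1627  1.0576 -0.      0.7895]
```

The grip holds at 0.573 (about 49 mm), which fits the 50 mm rack. I'll lift, back off from the lid and turn.

>>> servo_tool(
  targets=[
    {"dx": 0, "dy": 0, "dz": -0.01, "ax": 0, "ay": 0, "az": 0, "fingers": 0.3},
    {"dx": 0, "dy": 0, "dz": -0.02, "ax": 0, "ay": 0, "az": 0, "fingers": 0.3},
    {"dx": 0, "dy": 0, "dz": -0.025, "ax": 0, "ay": 0, "az": 0, "fingers": 0.3},
    {"dx": 0, "dy": 0, "dz": -0.025, "ax": 0, "ay": 0, "az": 0, "fingers": 0.3},
    {"dx": 0, "dy": 0, "dz": -0.025, "ax": 0, "ay": 0, "az": 0, "fingers": 0.3},
    {"dx": 0.02, "dy": 0, "dz": -0.025, "ax": 0, "ay": 0, "az": 0, "fingers": 0.3},
    {"dx": 0.02, "dy": 0, "dz": -0.025, "ax": 0, "ay": 0, "az": 0, "fingers": 0.3},
    {"dx": 0.02, "dy": 0, "dz": -0.025, "ax": 0, "ay": 0, "az": 0, "fingers": 0.3},
    {"dx": 0.02, "dy": 0, "dz": -0.02, "ax": 0, "ay": 0, "az": 0, "fingers": 0.3},
    {"dx": 0.02, "dy": 0, "dz": -0.01, "ax": 0, "ay": 0, "az": 0, "fingers": 0.3},
  ],
)

```text
time: 11.6
position: [0.4327, 0.3357, 0.2608]
orientation: [0.13, 0.991, 0.002, 0.002]
wrist_force: [0.2, 1.0, -2.1]
gripper_width: 0.573
```

>>> servo_tool(
  targets=[
    {"dx": 0, "dy": 0, "dz": 0, "ax": 0, "ay": 0, "az": 0.12, "fingers": 0.3},
    {"dx": 0, "dy": 0, "dz": 0, "ax": 0, "ay": 0, "az": 0.12, "fingers": 0.3},
    {"dx": 0, "dy": 0, "dz": 0, "ax": 0, "ay": 0, "az": 0.12, "fingers": 0.3},
    {"dx": 0, "dy": 0, "dz": 0, "ax": 0, "ay": 0, "az": 0.12, "fingers": 0.3},
    {"dx": 0, "dy": 0, "dz": 0, "ax": 0, "ay": 0, "az": 0.12, "fingers": 0.3},
    {"dx": 0, "dy": 0, "dz": 0, "ax": 0, "ay": 0, "az": 0.12, "fingers": 0.3},
    {"dx": 0, "dy": 0, "dz": 0, "ax": 0, "ay": 0, "az": 0.12, "fingers": 0.3},
    {"dx": 0, "dy": 0, "dz": 0, "ax": 0, "ay": 0, "az": 0.12, "fingers": 0.3},
    {"dx": 0, "dy": 0, "dz": 0, "ax": 0, "ay": 0, "az": 0.12, "fingers": 0.3},
    {"dx": 0, "dy": 0, "dz": 0, "ax": 0, "ay": 0, "az": 0.12, "fingers": 0.3},
    {"dx": 0, "dy": 0, "dz": 0, "ax": 0, "ay": 0, "az": 0.065, "fingers": 0.3},
  ],
)

```text
time: 12.52
position: [0.4329, 0.3351, 0.2577]
orientation: [0.693, 0.721, 0.0, 0.0]
wrist_force: [-1.4, 0.5, -2.0]
gripper_width: 0.573
```

Run:
```python
from h import *
s,M=st(); f=grab_frame("wrist"); cv2.imwrite("pics/w6.png",f["color"][:,:,::-1])
print("to pre",M.T@(np.array([.488,-.223,.25])-s["position"]))
```

```text
t 12.52 p [0.4329 0.3351 0.2577] psi 0.039 z [ 0.0003  0.0003 -1.    ] F [-1.4381  0.5288 -1.9981] g 0.573 q [0.6587 0.1706 0.0706 1.4704 0.     2.1901]
to pre [-0.5598  0.0331  0.0076]
```

View pics/w6.png

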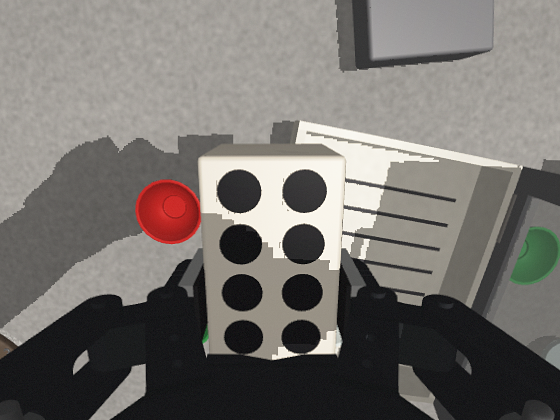

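The rack is held square between the fingers, with its top face at (272,250). Now I'll carry it to the bin.

>>> servo_tool(
  targets=[
    {"dx": -0.029, "dy": 0.0017, "dz": 0, "ax": 0, "ay": 0, "az": 0, "fingers": 0.3},
    {"dx": -0.029, "dy": 0.0017, "dz": 0, "ax": 0, "ay": 0, "az": 0, "fingers": 0.3},
    {"dx": -0.029, "dy": 0.0017, "dz": 0, "ax": 0, "ay": 0, "az": 0, "fingers": 0.3},
    {"dx": -0.029, "dy": 0.0017, "dz": 0, "ax": 0, "ay": 0, "az": 0, "fingers": 0.3},
    {"dx": -0.029, "dy": 0.0017, "dz": 0, "ax": 0, "ay": 0, "az": 0, "fingers": 0.3},
    {"dx": -0.029, "dy": 0.0017, "dz": 0, "ax": 0, "ay": 0, "az": 0, "fingers": 0.3},
    {"dx": -0.029, "dy": 0.0017, "dz": 0, "ax": 0, "ay": 0, "az": 0, "fingers": 0.3},
    {"dx": -0.029, "dy": 0.0017, "dz": 0, "ax": 0, "ay": 0, "az": 0, "fingers": 0.3},
    {"dx": -0.029, "dy": 0.0017, "dz": 0, "ax": 0, "ay": 0, "az": 0, "fingers": 0.3},
    {"dx": -0.029, "dy": 0.0017, "dz": 0, "ax": 0, "ay": 0, "az": 0, "fingers": 0.3},
    {"dx": -0.029, "dy": 0.0017, "dz": 0, "ax": 0, "ay": 0, "az": 0, "fingers": 0.3},
    {"dx": -0.029, "dy": 0.0017, "dz": 0, "ax": 0, "ay": 0, "az": 0, "fingers": 0.3},
    {"dx": -0.029, "dy": 0.0017, "dz": 0, "ax": 0, "ay": 0, "az": 0, "fingers": 0.3},
    {"dx": -0.029, "dy": 0.0017, "dz": 0, "ax": 0, "ay": 0, "az": 0, "fingers": 0.3},
    {"dx": -0.029, "dy": 0.0017, "dz": 0, "ax": 0, "ay": 0, "az": 0, "fingers": 0.3},
    {"dx": -0.029, "dy": 0.0017, "dz": 0, "ax": 0, "ay": 0, "az": 0, "fingers": 0.3},
    {"dx": -0.029, "dy": 0.0017, "dz": 0, "ax": 0, "ay": 0, "az": 0, "fingers": 0.3},
    {"dx": -0.029, "dy": 0.0017, "dz": 0, "ax": 0, "ay": 0, "az": 0, "fingers": 0.3},
    {"dx": -0.029, "dy": 0.0017, "dz": 0, "ax": 0, "ay": 0, "az": 0, "fingers": 0.3},
    {"dx": -0.009, "dy": 0, "dz": 0, "ax": 0, "ay": 0, "az": 0, "fingers": 0.3},
  ],
)

```text
time: 14.23
position: [0.4905, -0.226, 0.257]
orientation: [0.691, 0.722, -0.0, 0.0]
wrist_force: [-0.7, 0.9, -1.4]
gripper_width: 0.575
```

>>> servo_tool(
  targets=[
    {"dx": 0, "dy": 0, "dz": 0, "ax": -0.08, "ay": 0, "az": 0, "fingers": 0.3},
    {"dx": 0, "dy": 0, "dz": 0, "ax": -0.08, "ay": 0, "az": 0, "fingers": 0.3},
    {"dx": 0, "dy": 0, "dz": 0, "ax": -0.08, "ay": 0, "az": 0, "fingers": 0.3},
    {"dx": 0, "dy": 0, "dz": 0, "ax": -0.08, "ay": 0, "az": 0, "fingers": 0.3},
    {"dx": 0, "dy": 0, "dz": 0, "ax": -0.08, "ay": 0, "az": 0, "fingers": 0.3},
    {"dx": 0, "dy": 0, "dz": 0, "ax": -0.08, "ay": 0, "az": 0, "fingers": 0.3},
    {"dx": 0, "dy": 0, "dz": 0, "ax": -0.08, "ay": 0, "az": 0, "fingers": 0.3},
    {"dx": 0, "dy": 0, "dz": 0, "ax": -0.085, "ay": 0, "az": 0, "fingers": 0.3},
    {"dx": 0, "dy": 0, "dz": 0, "ax": 0, "ay": 0, "az": 0, "fingers": 0.3},
    {"dx": 0, "dy": 0, "dz": 0, "ax": 0, "ay": 0, "az": 0, "fingers": 0.3},
  ],
)

```text
time: 15.07
position: [0.489, -0.2222, 0.2564]
orientation: [0.656, 0.686, 0.228, 0.218]
wrist_force: [0.3, -0.1, -1.9]
gripper_width: 0.576
```

Run:
```python
from h import *
s,M=st(); f=grab_frame("wrist"); cv2.imwrite("pics/w7.png",f["color"][:,:,::-1])
t=grab_frame("top"); crop(t["color"],300,100,190,150,4,"t7.png")
print("tilt",np.arccos(-M[2,2]))
print("to final",M.T@(np.array([.6085,-.2175,.0803])-s["position"]))
```

```text
t 15.07 p [ 0.489  -0.2222  0.2564] psi 0.045 z [ 0.5986  0.0265 -0.8006] F [ 0.3042 -0.0741 -1.8718] g 0.576 q [-0.6352 -0.2741 -0.523   0.7946  0.3861  0.9965]
tilt 0.642533127764742
to final [-0.0006 -0.0098  0.2126]
```

View pics/w7.png

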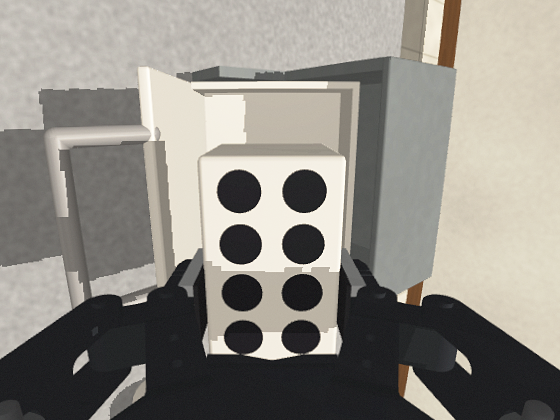

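View pics/t7.png

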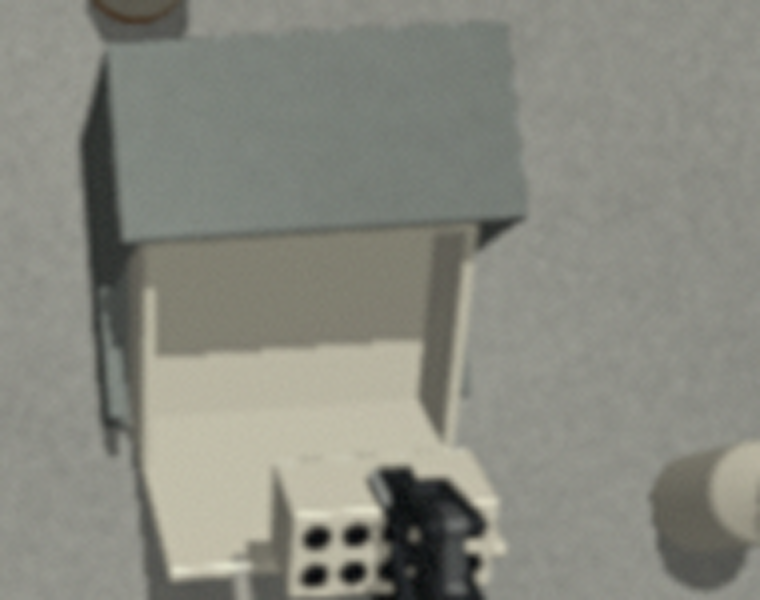

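The view agrees with the plan: the rack at z≈0.26 projects where it should, and the bin opening is beneath it. I'll insert along the tool axis, in two parts.

>>> servo_tool(
  targets=[
    {"dx": 0, "dy": -0.005, "dz": 0, "ax": 0, "ay": 0, "az": 0, "fingers": 0.3},
    {"dx": 0, "dy": -0.005, "dz": 0.015, "ax": 0, "ay": 0, "az": 0, "fingers": 0.3},
    {"dx": 0, "dy": 0, "dz": 0.02, "ax": 0, "ay": 0, "az": 0, "fingers": 0.3},
    {"dx": 0, "dy": 0, "dz": 0.02, "ax": 0, "ay": 0, "az": 0, "fingers": 0.3},
    {"dx": 0, "dy": 0, "dz": 0.02, "ax": 0, "ay": 0, "az": 0, "fingers": 0.3},
    {"dx": 0, "dy": 0, "dz": 0.02, "ax": 0, "ay": 0, "az": 0, "fingers": 0.3},
    {"dx": 0, "dy": 0, "dz": 0.015, "ax": 0, "ay": 0, "az": 0, "fingers": 0.3},
    {"dx": 0, "dy": 0, "dz": 0, "ax": 0, "ay": 0, "az": 0, "fingers": 0.3},
  ],
)

```text
time: 15.83
position: [0.5493, -0.2192, 0.1596]
orientation: [0.656, 0.686, 0.228, 0.216]
wrist_force: [-0.5, 0.6, -1.7]
gripper_width: 0.575
```

Run:
```python
from h import *
s,M=st(); f=grab_frame("wrist"); cv2.imwrite("pics/w8.png",f["color"][:,:,::-1])
t=grab_frame("scene"); crop(t["color"],150,90,160,140,4,"s8.png")
print("tilt",np.arccos(-M[2,2]))
print("to final",M.T@(np.array([.6085,-.2175,.0803])-s["position"]))
```

```text
t 15.83 p [ 0.5493 -0.2192  0.1596] psi 0.045 z [ 0.5966  0.0299 -0.802 ] F [-0.5066  0.6271 -1.6813] g 0.575 q [-0.5488 -0.1409 -0.6416  0.5185  0.3435  1.074 ]
tilt 0.6402199234245385
to final [-0.0013  0.0002  0.099 ]
```

View pics/w8.png

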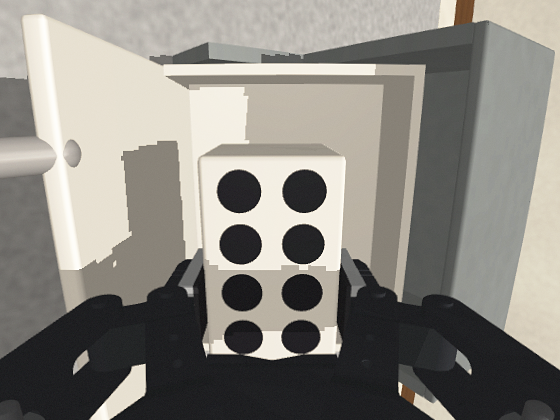

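View pics/s8.png

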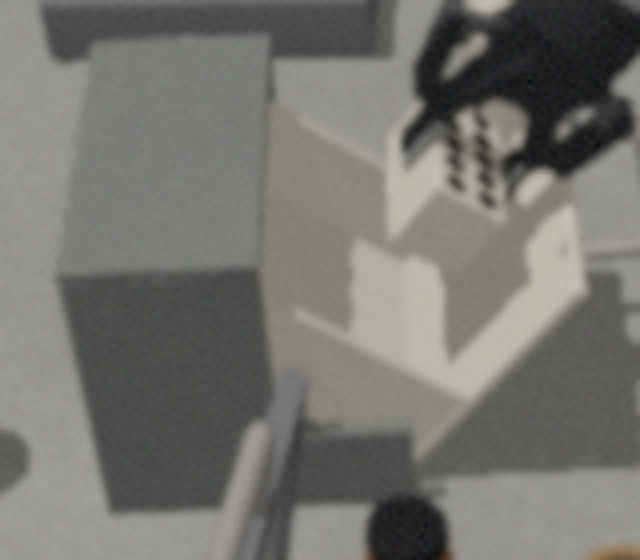

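It is aligned: the floor spans about 190-385 px and the rack centre is at 272. I'll continue down.

>>> servo_tool(
  targets=[
    {"dx": 0, "dy": 0, "dz": 0.018, "ax": 0, "ay": 0, "az": 0, "fingers": 0.3},
    {"dx": 0, "dy": 0, "dz": 0.018, "ax": 0, "ay": 0, "az": 0, "fingers": 0.3},
    {"dx": 0, "dy": 0, "dz": 0.018, "ax": 0, "ay": 0, "az": 0, "fingers": 0.3},
    {"dx": 0, "dy": 0, "dz": 0.015, "ax": 0, "ay": 0, "az": 0, "fingers": 0.3},
    {"dx": 0, "dy": 0, "dz": 0.013, "ax": 0, "ay": 0, "az": 0, "fingers": 0.3},
    {"dx": 0, "dy": 0, "dz": 0.01, "ax": 0, "ay": 0, "az": 0, "fingers": 0.3},
    {"dx": 0, "dy": 0, "dz": 0, "ax": 0, "ay": 0, "az": 0, "fingers": 0.3},
  ],
)

```text
time: 16.52
position: [0.6074, -0.2184, 0.0921]
orientation: [0.654, 0.686, 0.23, 0.221]
wrist_force: [9.9, 0.4, 2.3]
gripper_width: 0.575
```

Run:
```python
from h import *
s,M=st(); f=grab_frame("wrist"); cv2.imwrite("pics/w9.png",f["color"][:,:,::-1])
print("to final",M.T@(np.array([.6085,-.2175,.0803])-s["position"]))
```

```text
t 16.52 p [ 0.6074 -0.2184  0.0921] psi 0.048 z [ 0.6051  0.0265 -0.7957] F [9.8521 0.3657 2.2712] g 0.575 q [-0.4857  0.0064 -0.6783  0.3048  0.3109  1.1315]
to final [ 0.0009 -0.0062  0.0101]
```

View pics/w9.png

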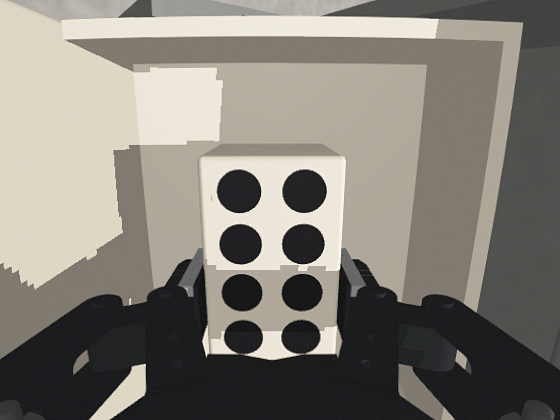

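There is about 10 N on +x, so the hand is probably brushing the front panel. I'll shift 12 mm rearward and finish lowering.

>>> servo_tool(
  targets=[
    {"dx": 0, "dy": 0.006, "dz": 0, "ax": 0, "ay": 0, "az": 0, "fingers": 0.3},
    {"dx": 0, "dy": 0.006, "dz": 0, "ax": 0, "ay": 0, "az": 0, "fingers": 0.3},
    {"dx": 0, "dy": 0.002, "dz": 0.003, "ax": 0, "ay": 0, "az": 0, "fingers": 0.3},
    {"dx": 0, "dy": 0, "dz": 0, "ax": 0, "ay": 0, "az": 0, "fingers": 0.3},
  ],
)

```text
time: 16.9
position: [0.6174, -0.2171, 0.0957]
orientation: [0.655, 0.686, 0.229, 0.219]
wrist_force: [0.1, 0.2, -0.9]
gripper_width: 0.575
```

Run:
```python
from h import *
s,M=st(); print("Ftool",M.T@s["wrist_force"])
print("to final",M.T@(np.array([.6085,-.2175,.0803])-s["position"]))
```

```text
t 16.9 p [ 0.6174 -0.2171  0.0957] psi 0.045 z [ 0.6007  0.0269 -0.799 ] F [ 0.1308  0.1717 -0.8826] g 0.575 q [-0.4729  0.0198 -0.6528  0.319   0.3021  1.1433]
Ftool [ 0.1659 -0.42    0.7884]
to final [ 0.     -0.0164  0.0069]
```

>>> servo_tool(
  targets=[
    {"dx": 0, "dy": 0, "dz": 0.004, "ax": 0, "ay": 0, "az": 0, "fingers": 0.3},
    {"dx": 0, "dy": 0, "dz": 0.003, "ax": 0, "ay": 0, "az": 0, "fingers": 0.3},
    {"dx": 0, "dy": 0, "dz": 0, "ax": 0, "ay": 0, "az": 0, "fingers": 0.3},
  ],
)

```text
time: 17.15
position: [0.6206, -0.2166, 0.0885]
orientation: [0.656, 0.686, 0.229, 0.218]
wrist_force: [0.1, 0.3, -1.8]
gripper_width: 0.576
```

Run:
```python
from h import *
s,M=st(); print("Ftool",M.T@s["wrist_force"])
print("to final",M.T@(np.array([.6085,-.2175,.0803])-s["position"]))
```

```text
t 17.15 p [ 0.6206 -0.2166  0.0885] psi 0.044 z [ 0.5993  0.0276 -0.8001] F [ 0.0942  0.2505 -1.8413] g 0.576 q [-0.469   0.0328 -0.6564  0.3034  0.2999  1.1469]
Ftool [ 0.2445 -1.0204  1.5366]
to final [-0.0004 -0.0146 -0.0008]
```

>>> servo_tool(
  targets=[
    {"dx": 0, "dy": 0, "dz": 0.003, "ax": 0, "ay": 0, "az": 0, "fingers": 0.575},
    {"dx": 0, "dy": 0, "dz": 0, "ax": 0, "ay": 0, "az": 0, "fingers": 0.65},
    {"dx": 0, "dy": 0, "dz": 0, "ax": 0, "ay": 0, "az": 0, "fingers": 0.7},
    {"dx": 0, "dy": 0, "dz": 0, "ax": 0, "ay": 0, "az": 0, "fingers": 0.75},
    {"dx": 0, "dy": 0, "dz": 0, "ax": 0, "ay": 0, "az": 0, "fingers": 0.75},
    {"dx": 0, "dy": 0, "dz": 0, "ax": 0, "ay": 0, "az": 0, "fingers": 0.75},
  ],
)

```text
time: 17.65
position: [0.623, -0.2168, 0.0877]
orientation: [0.655, 0.686, 0.229, 0.219]
wrist_force: [0.5, 0.3, -0.6]
gripper_width: 0.752
```

Run:
```python
from h import *
s,M=st(); print("Ftool",M.T@s["wrist_force"])
f=grab_frame("wrist"); cv2.imwrite("pics/w10.png",f["color"][:,:,::-1])
```

```text
t 17.65 p [ 0.623  -0.2168  0.0877] psi 0.045 z [ 0.6009  0.0269 -0.7989] F [ 0.4863  0.2578 -0.6204] g 0.752 q [-0.4674  0.0368 -0.6557  0.2975  0.2992  1.1484]
Ftool [0.2358 0.0242 0.7948]
```

View pics/w10.png

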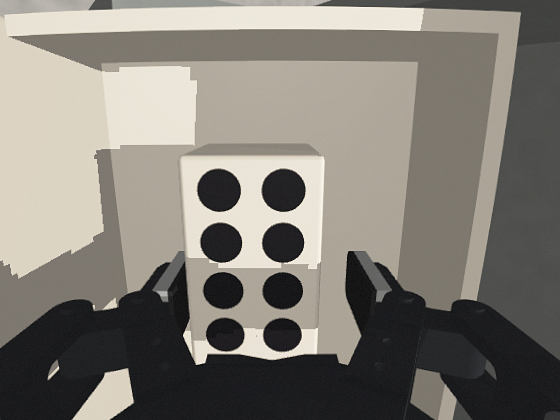

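The rack (253,255) is released and leaning on the front finger. I'll retreat along the tool axis.

>>> servo_tool(
  targets=[
    {"dx": 0, "dy": -0.004, "dz": 0, "ax": 0, "ay": 0, "az": 0, "fingers": 0.8},
    {"dx": 0, "dy": 0, "dz": 0, "ax": 0, "ay": 0, "az": 0, "fingers": 0.8},
    {"dx": 0, "dy": 0, "dz": -0.01, "ax": 0, "ay": 0, "az": 0, "fingers": 0.8},
    {"dx": 0, "dy": 0, "dz": -0.015, "ax": 0, "ay": 0, "az": 0, "fingers": 0.8},
    {"dx": 0, "dy": 0, "dz": -0.02, "ax": 0, "ay": 0, "az": 0, "fingers": 0.8},
    {"dx": 0, "dy": 0, "dz": -0.025, "ax": 0, "ay": 0, "az": 0, "fingers": 0.8},
    {"dx": 0, "dy": 0, "dz": -0.03, "ax": 0, "ay": 0, "az": 0, "fingers": 0.8},
    {"dx": 0, "dy": 0, "dz": -0.03, "ax": 0, "ay": 0, "az": 0, "fingers": 0.8},
    {"dx": 0, "dy": 0, "dz": -0.03, "ax": 0, "ay": 0, "az": 0, "fingers": 0.8},
    {"dx": 0, "dy": 0, "dz": -0.03, "ax": 0, "ay": 0, "az": 0, "fingers": 0.6},
    {"dx": 0, "dy": 0, "dz": -0.03, "ax": 0, "ay": 0, "az": 0, "fingers": 0.4},
    {"dx": 0, "dy": 0, "dz": 0, "ax": 0, "ay": 0, "az": 0, "fingers": 0.4},
  ],
)

```text
time: 18.7
position: [0.4869, -0.2239, 0.2682]
orientation: [0.654, 0.685, 0.23, 0.223]
wrist_force: [1.2, -0.5, 0.3]
gripper_width: 0.402
```

Run:
```python
from h import *
s,M=st(); print("Ftool",M.T@s["wrist_force"])
f=grab_frame("wrist"); cv2.imwrite("pics/w11.png",f["color"][:,:,::-1])
f=grab_frame("top"); crop(f["color"],300,130,150,150,4,"t11.png")
```

```text
t 18.7 p [ 0.4869 -0.2239  0.2682] psi 0.048 z [ 0.6066  0.022  -0.7947] F [ 1.1989 -0.4662  0.3482] g 0.402 q [-0.6429 -0.2844 -0.5096  0.8093  0.3912  0.9912]
Ftool [-0.52    1.1453  0.4403]
```

View pics/w11.png

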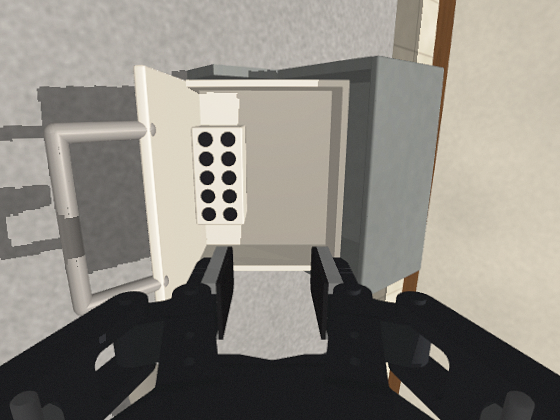

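View pics/t11.png

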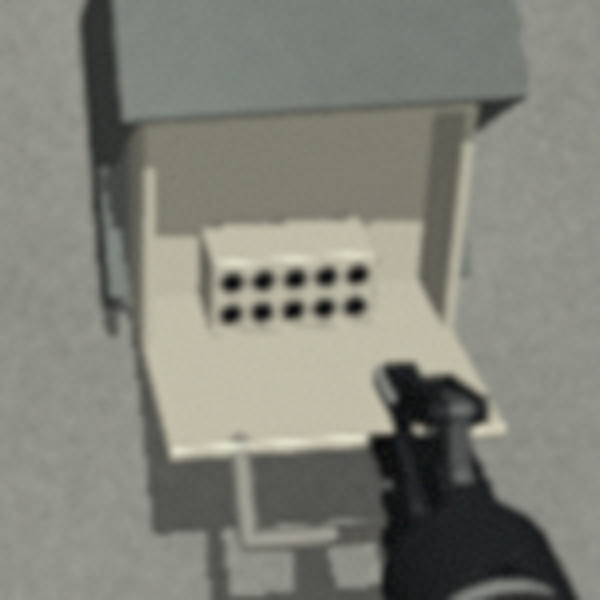

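The rack sits flat in the bin against the front panel (218,178 in the wrist view). I'll bring the tool upright and pinch the bar again.

>>> servo_tool(
  targets=[
    {"dx": 0, "dy": 0, "dz": 0, "ax": 0.09, "ay": 0, "az": 0, "fingers": 0.4},
    {"dx": 0, "dy": 0, "dz": 0, "ax": 0.09, "ay": 0, "az": 0, "fingers": 0.4},
    {"dx": 0, "dy": 0, "dz": 0, "ax": 0.09, "ay": 0, "az": 0, "fingers": 0.4},
    {"dx": 0, "dy": 0, "dz": 0, "ax": 0.09, "ay": 0, "az": 0, "fingers": 0.4},
    {"dx": 0, "dy": 0, "dz": 0, "ax": 0.09, "ay": 0, "az": 0, "fingers": 0.4},
    {"dx": 0, "dy": 0, "dz": 0, "ax": 0.09, "ay": 0, "az": 0, "fingers": 0.4},
    {"dx": 0, "dy": 0, "dz": 0, "ax": 0.105, "ay": 0, "az": 0, "fingers": 0.4},
    {"dx": 0, "dy": -0.017, "dz": 0, "ax": 0, "ay": 0, "az": 0, "fingers": 0.4},
    {"dx": 0, "dy": -0.017, "dz": 0, "ax": 0, "ay": 0, "az": 0, "fingers": 0.4},
    {"dx": 0, "dy": -0.017, "dz": 0, "ax": 0, "ay": 0, "az": 0, "fingers": 0.4},
    {"dx": 0, "dy": -0.016, "dz": 0, "ax": 0, "ay": 0, "az": 0, "fingers": 0.4},
    {"dx": 0, "dy": 0, "dz": 0, "ax": 0, "ay": 0, "az": 0, "fingers": 0.4},
    {"dx": 0, "dy": 0, "dz": 0, "ax": 0, "ay": 0, "az": 0, "fingers": 0.4},
  ],
)

```text
time: 19.88
position: [0.4205, -0.2257, 0.26]
orientation: [0.691, 0.723, -0.0, -0.001]
wrist_force: [0.5, 0.1, -0.1]
gripper_width: 0.398
```

Run:
```python
from h import *
s,M=st()
f=grab_frame("wrist"); cv2.imwrite("pics/w12.png",f["color"][:,:,::-1])
print("to bar",M.T@(np.array([.4195,-.2245,.137])-s["position"]))
```

```text
t 19.88 p [ 0.4205 -0.2257  0.26  ] psi 0.045 z [-0.0008  0.0006 -1.    ] F [ 0.4581  0.0918 -0.0897] g 0.398 q [-0.4927  0.0381 -0.0731  1.4607  0.0002  1.0334]
to bar [ 0.0011 -0.0008  0.123 ]
```

View pics/w12.png

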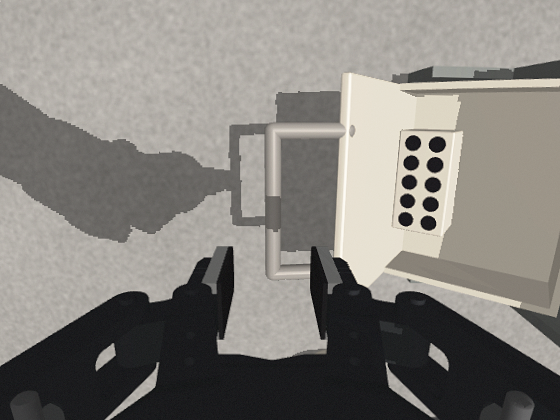

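The bar is centred at column 272. I'll descend and pinch.

>>> servo_tool(
  targets=[
    {"dx": 0, "dy": 0, "dz": 0.02, "ax": 0, "ay": 0, "az": 0, "fingers": 0.4},
    {"dx": 0, "dy": 0, "dz": 0.025, "ax": 0, "ay": 0, "az": 0, "fingers": 0.4},
    {"dx": 0, "dy": 0, "dz": 0.025, "ax": 0, "ay": 0, "az": 0, "fingers": 0.4},
    {"dx": 0, "dy": 0, "dz": 0.025, "ax": 0, "ay": 0, "az": 0, "fingers": 0.4},
    {"dx": 0, "dy": 0, "dz": 0.017, "ax": 0, "ay": 0, "az": 0, "fingers": 0.4},
    {"dx": 0, "dy": 0, "dz": 0.01, "ax": 0, "ay": 0, "az": 0, "fingers": 0.4},
    {"dx": 0, "dy": 0, "dz": 0, "ax": 0, "ay": 0, "az": 0, "fingers": 0.4},
    {"dx": 0, "dy": 0, "dz": 0, "ax": 0, "ay": 0, "az": 0, "fingers": 0},
    {"dx": 0, "dy": 0, "dz": 0, "ax": 0, "ay": 0, "az": 0, "fingers": 0},
    {"dx": 0, "dy": 0, "dz": 0, "ax": 0, "ay": 0, "az": 0, "fingers": 0},
    {"dx": 0, "dy": 0, "dz": 0, "ax": 0, "ay": 0, "az": 0, "fingers": 0},
    {"dx": 0, "dy": 0, "dz": 0, "ax": 0, "ay": 0, "az": 0, "fingers": 0},
  ],
)

```text
time: 20.93
position: [0.4212, -0.2261, 0.14]
orientation: [0.691, 0.723, 0.0, 0.001]
wrist_force: [-1.7, 1.8, 4.1]
gripper_width: 0.117
```

>>> servo_tool(
  targets=[
    {"dx": 0, "dy": 0.004, "dz": -0.004, "ax": 0, "ay": 0, "az": 0, "fingers": 0},
    {"dx": 0, "dy": 0.007, "dz": -0.007, "ax": 0, "ay": 0, "az": 0, "fingers": 0},
    {"dx": 0, "dy": 0.0075, "dz": -0.0065, "ax": 0, "ay": 0, "az": 0, "fingers": 0},
    {"dx": 0, "dy": 0.008, "dz": -0.0065, "ax": 0, "ay": 0, "az": 0, "fingers": 0},
    {"dx": 0, "dy": 0.008, "dz": -0.006, "ax": 0, "ay": 0, "az": 0, "fingers": 0},
    {"dx": 0, "dy": 0.0085, "dz": -0.006, "ax": 0, "ay": 0, "az": 0, "fingers": 0},
    {"dx": 0, "dy": 0.009, "dz": -0.005, "ax": 0, "ay": 0, "az": 0, "fingers": 0},
    {"dx": 0, "dy": 0.009, "dz": -0.005, "ax": 0, "ay": 0, "az": 0, "fingers": 0},
    {"dx": 0, "dy": 0.009, "dz": -0.0045, "ax": 0, "ay": 0, "az": 0, "fingers": 0},
    {"dx": 0, "dy": 0.0095, "dz": -0.004, "ax": 0, "ay": 0, "az": 0, "fingers": 0},
    {"dx": 0, "dy": 0.0095, "dz": -0.003, "ax": 0, "ay": 0, "az": 0, "fingers": 0},
    {"dx": 0, "dy": 0.01, "dz": -0.003, "ax": 0, "ay": 0, "az": 0, "fingers": 0},
    {"dx": 0, "dy": 0.0075, "dz": -0.0015, "ax": 0, "ay": 0, "az": 0, "fingers": 0},
    {"dx": 0, "dy": 0.005, "dz": -0.001, "ax": 0, "ay": 0, "az": 0, "fingers": 0},
    {"dx": 0, "dy": 0.003, "dz": 0, "ax": 0, "ay": 0, "az": 0, "fingers": 0},
    {"dx": 0, "dy": 0.003, "dz": 0, "ax": 0, "ay": 0, "az": 0, "fingers": 0},
    {"dx": 0, "dy": 0, "dz": 0, "ax": 0, "ay": 0, "az": 0, "fingers": 0},
    {"dx": 0, "dy": 0, "dz": 0, "ax": 0, "ay": 0, "az": 0, "fingers": 0},
  ],
)

```text
time: 22.43
position: [0.536, -0.2208, 0.2043]
orientation: [0.691, 0.723, -0.001, -0.0]
wrist_force: [-13.4, 1.3, 16.1]
gripper_width: 0.11
```

Run:
```python
from h import *
s,M=st()
```

```text
t 22.43 p [ 0.536  -0.2208  0.2043] psi 0.044 z [-0.002  -0.0018 -1.    ] F [-13.3675   1.3276  16.0555] g 0.11 q [-0.3895  0.2319  0.0296  1.3696 -0.0024  1.1369]
```

It pushes against the stop with 13 N, so the bin is home. I'll release, rise and check.

>>> servo_tool(
  targets=[
    {"dx": 0, "dy": 0, "dz": 0, "ax": 0, "ay": 0, "az": 0, "fingers": 0.4},
    {"dx": 0, "dy": 0, "dz": 0, "ax": 0, "ay": 0, "az": 0, "fingers": 0.4},
    {"dx": 0, "dy": 0, "dz": 0, "ax": 0, "ay": 0, "az": 0, "fingers": 0.4},
    {"dx": 0, "dy": -0.003, "dz": -0.01, "ax": 0, "ay": 0, "az": 0, "fingers": 0.4},
    {"dx": 0, "dy": 0, "dz": -0.02, "ax": 0, "ay": 0, "az": 0, "fingers": 0.4},
    {"dx": 0, "dy": 0, "dz": -0.025, "ax": 0, "ay": 0, "az": 0, "fingers": 0.4},
    {"dx": 0, "dy": -0.01, "dz": -0.025, "ax": 0, "ay": 0, "az": 0, "fingers": 0.4},
    {"dx": 0, "dy": -0.02, "dz": -0.025, "ax": 0, "ay": 0, "az": 0, "fingers": 0.4},
    {"dx": 0, "dy": -0.02, "dz": -0.025, "ax": 0, "ay": 0, "az": 0, "fingers": 0.4},
    {"dx": 0.02, "dy": -0.02, "dz": -0.025, "ax": 0, "ay": 0, "az": 0, "fingers": 0.4},
    {"dx": 0.03, "dy": -0.02, "dz": -0.025, "ax": 0, "ay": 0, "az": 0, "fingers": 0.4},
    {"dx": 0.03, "dy": -0.02, "dz": -0.025, "ax": 0, "ay": 0, "az": 0, "fingers": 0.4},
    {"dx": 0.03, "dy": 0, "dz": 0, "ax": 0, "ay": 0, "az": 0, "fingers": 0.4},
    {"dx": 0.03, "dy": 0, "dz": 0, "ax": 0, "ay": 0, "az": 0, "fingers": 0.4},
    {"dx": 0.03, "dy": 0, "dz": 0, "ax": 0, "ay": 0, "az": 0, "fingers": 0.4},
  ],
)

```text
time: 23.68
position: [0.4191, -0.0577, 0.4058]
orientation: [0.691, 0.722, 0.001, 0.001]
wrist_force: [1.0, -0.2, 0.2]
gripper_width: 0.401
```

Run:
```python
from h import *
s,M=st()
f=grab_frame("top"); crop(f["color"],300,90,150,135,4,"t13.png")
f=grab_frame("scene"); crop(f["color"],150,60,160,140,4,"s13.png")
```

```text
t 23.68 p [ 0.4191 -0.0577  0.4058] psi 0.044 z [ 0.0028 -0.0002 -1.    ] F [ 0.9894 -0.1581  0.171 ] g 0.401 q [-0.1368 -0.0038  0.2122  1.784   0.0002  1.3899]
```

View pics/t13.png

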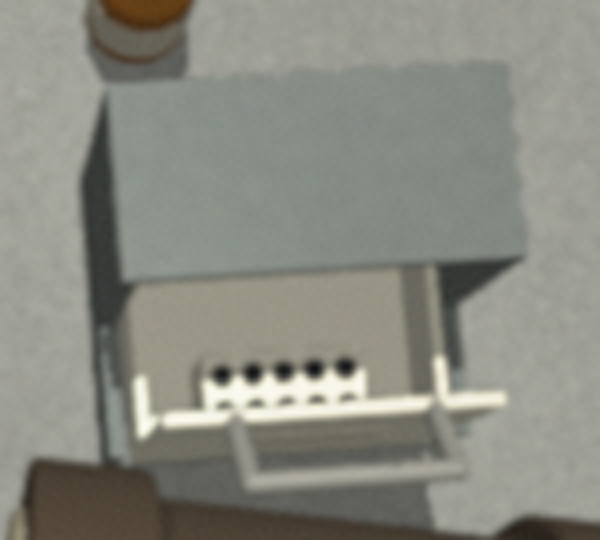

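View pics/s13.png

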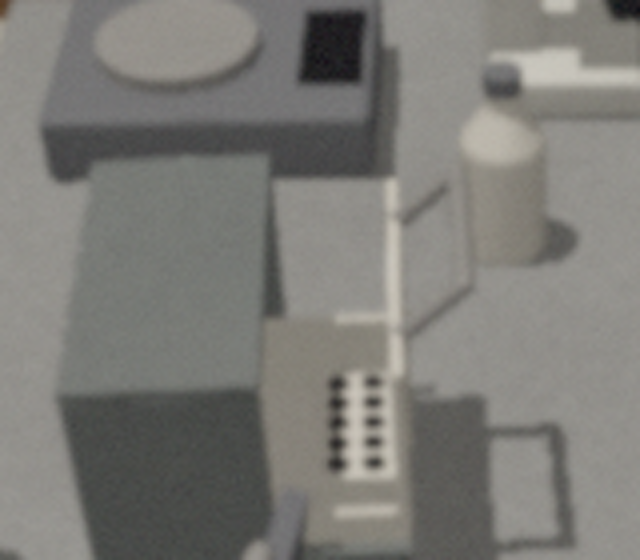

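The bin is home with the rack inside; the rack's holes show at (285,375) and the bar is back at its start position. Next is the lid bar, which works out at (0.617, 0.230, 0.340) with φ≈1.43.

>>> servo_tool(
  targets=[
    {"dx": 0, "dy": 0, "dz": 0, "ax": 0, "ay": 0, "az": 0.092, "fingers": 0.45},
    {"dx": 0, "dy": 0, "dz": 0, "ax": 0, "ay": 0, "az": 0.092, "fingers": 0.45},
    {"dx": 0.022, "dy": 0.009, "dz": 0, "ax": 0, "ay": 0, "az": 0, "fingers": 0.45},
    {"dx": 0.022, "dy": 0.009, "dz": 0, "ax": 0, "ay": 0, "az": 0, "fingers": 0.45},
    {"dx": 0.022, "dy": 0.009, "dz": 0, "ax": 0, "ay": 0, "az": 0, "fingers": 0.45},
    {"dx": 0.022, "dy": 0.009, "dz": 0, "ax": 0, "ay": 0, "az": 0, "fingers": 0.45},
    {"dx": 0.022, "dy": 0.009, "dz": 0, "ax": 0, "ay": 0, "az": 0, "fingers": 0.45},
    {"dx": 0.022, "dy": 0.009, "dz": 0, "ax": 0, "ay": 0, "az": 0, "fingers": 0.45},
    {"dx": 0.022, "dy": 0.009, "dz": 0, "ax": 0, "ay": 0, "az": 0, "fingers": 0.45},
    {"dx": 0.022, "dy": 0.009, "dz": 0, "ax": 0, "ay": 0, "az": 0, "fingers": 0.45},
    {"dx": 0.022, "dy": 0.009, "dz": 0, "ax": 0, "ay": 0, "az": 0, "fingers": 0.45},
    {"dx": 0.022, "dy": 0.009, "dz": 0, "ax": 0, "ay": 0, "az": 0, "fingers": 0.45},
    {"dx": 0.022, "dy": 0.009, "dz": 0, "ax": 0, "ay": 0, "az": 0, "fingers": 0.45},
    {"dx": 0.022, "dy": 0.009, "dz": 0, "ax": 0, "ay": 0, "az": 0, "fingers": 0.45},
    {"dx": 0.022, "dy": 0.009, "dz": 0, "ax": 0, "ay": 0, "az": 0, "fingers": 0.45},
    {"dx": 0, "dy": 0, "dz": 0, "ax": 0, "ay": 0, "az": 0, "fingers": 0.45},
    {"dx": 0, "dy": 0, "dz": 0, "ax": 0, "ay": 0, "az": 0, "fingers": 0.45},
  ],
)

```text
time: 25.2
position: [0.5759, 0.2087, 0.403]
orientation: [0.754, 0.657, -0.001, -0.0]
wrist_force: [-0.3, -0.6, -0.5]
gripper_width: 0.445
```

Run:
```python
from h import *
s,M=st()
f=grab_frame("wrist"); cv2.imwrite("pics/w14.png",f["color"][:,:,::-1])
print("to bar",M.T@(np.array([.617,.2297,.322])-s["position"]))
```

```text
t 25.2 p [0.5759 0.2087 0.403 ] psi -0.138 z [-0.0017 -0.0009 -1.    ] F [-0.2568 -0.5714 -0.4825] g 0.445 q [ 0.3478  0.403   0.715   1.8846 -0.0003  2.0565]
to bar [0.0266 0.0379 0.0809]
```

View pics/w14.png

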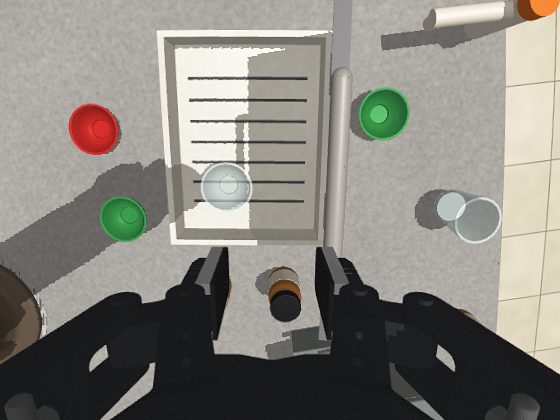

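Run:
```python
from h import *
s,M=st()
f=grab_frame("wrist")
print(onz(f,[(341.5,69),(336.5,240)],.342,s))
```

```text
t 25.25 p [0.5754 0.2079 0.4039] psi -0.139 z [-0.0008 -0.0007 -1.    ] F [-0.2037 -0.6691  0.0026] g 0.445 q [ 0.3469  0.4011  0.7141  1.8847 -0.0004  2.0566]
[[0.6268 0.2931 0.342 ]
 [0.6144 0.1917 0.342 ]]
```

>>> servo_tool(
  targets=[
    {"dx": 0.009, "dy": 0.01, "dz": 0.005, "ax": 0, "ay": 0, "az": 0, "fingers": 0.45},
    {"dx": 0.009, "dy": 0.01, "dz": 0.005, "ax": 0, "ay": 0, "az": 0, "fingers": 0.45},
    {"dx": 0.009, "dy": 0.009, "dz": 0.005, "ax": 0, "ay": 0, "az": 0, "fingers": 0.45},
    {"dx": 0, "dy": 0.009, "dz": 0.005, "ax": 0, "ay": 0, "az": 0, "fingers": 0.45},
    {"dx": 0, "dy": 0, "dz": 0, "ax": 0, "ay": 0, "az": 0, "fingers": 0.45},
    {"dx": 0, "dy": 0, "dz": 0, "ax": 0, "ay": 0, "az": 0, "fingers": 0.45},
  ],
)

```text
time: 25.8
position: [0.6164, 0.2285, 0.3842]
orientation: [0.755, 0.656, -0.0, -0.0]
wrist_force: [-0.4, -0.2, -0.1]
gripper_width: 0.453
```

Run:
```python
from h import *
s,M=st()
f=grab_frame("wrist"); cv2.imwrite("pics/w15.png",f["color"][:,:,::-1])
print("to bar",M.T@(np.array([.617,.2297,.322])-s["position"]))
```

```text
t 25.8 p [0.6164 0.2285 0.3842] psi -0.14 z [-0.0006 -0.0004 -1.    ] F [-0.3535 -0.1792 -0.0979] g 0.453 q [ 0.3551  0.4999  0.8208  1.8924 -0.0002  2.0662]
to bar [0.0013 0.0004 0.0622]
```

View pics/w15.png

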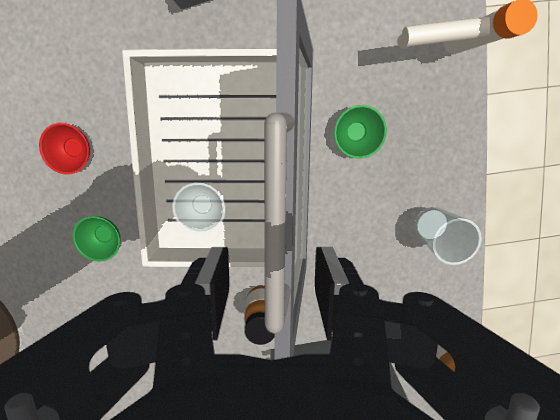

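The bar at column 276 is centred between the fingers. I'll descend and pinch.

>>> servo_tool(
  targets=[
    {"dx": 0, "dy": 0.001, "dz": 0.012, "ax": 0, "ay": 0, "az": 0, "fingers": 0.45},
    {"dx": 0, "dy": 0.001, "dz": 0.015, "ax": 0, "ay": 0, "az": 0, "fingers": 0.45},
    {"dx": 0, "dy": 0, "dz": 0.015, "ax": 0, "ay": 0, "az": 0, "fingers": 0.45},
    {"dx": 0, "dy": 0, "dz": 0.012, "ax": 0, "ay": 0, "az": 0, "fingers": 0.45},
    {"dx": 0, "dy": 0, "dz": 0.008, "ax": 0, "ay": 0, "az": 0, "fingers": 0.45},
    {"dx": 0, "dy": 0, "dz": 0, "ax": 0, "ay": 0, "az": 0, "fingers": 0.45},
    {"dx": 0, "dy": 0, "dz": 0, "ax": 0, "ay": 0, "az": 0, "fingers": 0},
    {"dx": 0, "dy": 0, "dz": 0, "ax": 0, "ay": 0, "az": 0, "fingers": 0},
    {"dx": 0, "dy": 0, "dz": 0, "ax": 0, "ay": 0, "az": 0, "fingers": 0},
    {"dx": 0, "dy": 0, "dz": 0, "ax": 0, "ay": 0, "az": 0, "fingers": 0},
    {"dx": 0, "dy": 0, "dz": 0, "ax": 0, "ay": 0, "az": 0, "fingers": 0},
    {"dx": 0, "dy": 0, "dz": 0, "ax": 0, "ay": 0, "az": 0, "fingers": 0},
  ],
)

```text
time: 26.85
position: [0.6184, 0.2293, 0.3239]
orientation: [0.755, 0.656, 0.001, 0.0]
wrist_force: [-2.7, -0.6, 6.9]
gripper_width: 0.114
```

Run:
```python
from h import *
s,M=st()
for n in ("scene","wrist"):
    f=grab_frame(n); cv2.imwrite(f"pics/{n}16.png",f["color"][:,:,::-1])
p0=None
for ph in np.r_[np.arange(1.43,0,-.08),0]:
    p=np.array([-.262*np.cos(ph)+.006*np.sin(ph), .262*np.sin(ph)+.006*np.cos(ph)])
    if p0 is None: p0=p;q=p
    print(round(ph,2),"cum dy %.4f dz %.4f  step dy %.4f dz %.4f"%(p[0]-p0[0],-(p[1]-p0[1]),p[0]-q[0],q[1]-p[1])); q=p
```

```text
t 26.85 p [0.6184 0.2293 0.3239] psi -0.139 z [ 0.0019  0.0004 -1.    ] F [-2.6678 -0.5803  6.8909] g 0.114 q [ 0.3552  0.4329  0.5725  1.7084 -0.0003  2.0651]
1.43 cum dy 0.0000 dz -0.0000  step dy 0.0000 dz 0.0000
1.35 cum dy -0.0207 dz 0.0033  step dy -0.0207 dz 0.0033
1.27 cum dy -0.0411 dz 0.0082  step dy -0.0204 dz 0.0049
1.19 cum dy -0.0610 dz 0.0148  step dy -0.0199 dz 0.0066
1.11 cum dy -0.0803 dz 0.0229  step dy -0.0193 dz 0.0081
1.03 cum dy -0.0989 dz 0.0325  step dy -0.0186 dz 0.0096
0.95 cum dy -0.1167 dz 0.0436  step dy -0.0178 dz 0.0111
0.87 cum dy -0.1335 dz 0.0561  step dy -0.0168 dz 0.0125
0.79 cum dy -0.1493 dz 0.0699  step dy -0.0158 dz 0.0138
0.71 cum dy -0.1640 dz 0.0849  step dy -0.0146 dz 0.0150
0.63 cum dy -0.1773 dz 0.1010  step dy -0.0134 dz 0.0161
0.55 cum dy -0.1894 dz 0.1182  step dy -0.0121 dz 0.0171
0.47 cum dy -0.2000 dz 0.1362  step dy -0.0106 dz 0.0181
0.39 cum dy -0.2092 dz 0.1551  step dy -0.0092 dz 0.0188
0.31 cum dy -0.2169 dz 0.1746  step dy -0.0076 dz 0.0195
0.23 cum dy -0.2229 dz 0.1947  step dy -0.0061 dz 0.0201
0.15 cum dy -0.2273 dz 0.2152  step dy -0.0044 dz 0.0205
0.07 cum dy -0.2301 dz 0.2359  step dy -0.0028 dz 0.0208
0.0 cum dy -0.2312 dz 0.2542  step dy -0.0011 dz 0.0183
```

View pics/scene16.png

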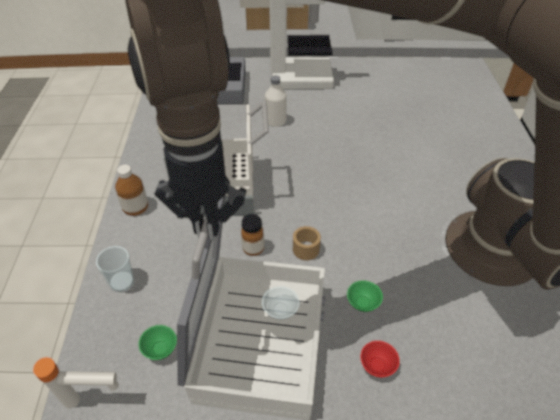

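The pinch holds at 0.114. I'll lead the lid down its arc in halved steps, checking force between chunks.

>>> servo_tool(
  targets=[
    {"dx": 0, "dy": -0.01, "dz": 0.0015, "ax": 0, "ay": 0, "az": 0, "fingers": 0},
    {"dx": 0, "dy": -0.0105, "dz": 0.002, "ax": 0, "ay": 0, "az": 0, "fingers": 0},
    {"dx": 0, "dy": -0.0105, "dz": 0.0025, "ax": 0, "ay": 0, "az": 0, "fingers": 0},
    {"dx": 0, "dy": -0.01, "dz": 0.0025, "ax": 0, "ay": 0, "az": 0, "fingers": 0},
    {"dx": 0, "dy": -0.01, "dz": 0.003, "ax": 0, "ay": 0, "az": 0, "fingers": 0},
    {"dx": 0, "dy": -0.01, "dz": 0.0035, "ax": 0, "ay": 0, "az": 0, "fingers": 0},
    {"dx": 0, "dy": -0.0095, "dz": 0.004, "ax": 0, "ay": 0, "az": 0, "fingers": 0},
    {"dx": 0, "dy": -0.0095, "dz": 0.004, "ax": 0, "ay": 0, "az": 0, "fingers": 0},
    {"dx": 0, "dy": 0, "dz": 0, "ax": 0, "ay": 0, "az": 0, "fingers": 0},
  ],
)

```text
time: 27.7
position: [0.538, 0.2409, 0.3]
orientation: [0.754, 0.657, 0.0, -0.0]
wrist_force: [-4.0, 0.8, 3.9]
gripper_width: 0.111
```

```bash
cat >> h.py <<'E'
def lid():
    s,M=st(); d=s["position"]-np.array([.6184,.2293,.3239]); bx=np.array([.990,-.1396,0])
    c=d@bx; print("own x moved",c,"lat",d@[.1396,.99,0],"down",-d[2],"phi from z",np.arcsin((.2603-.006+d[2])/.262) if abs((.2543+d[2])/.262)<1 else None,"phi from x",np.arccos(np.clip((.031-c)/.262,-1,1)))
E
python3 -c "
from h import *
lid()"
```

```text
t 27.7 p [0.538  0.2409 0.3   ] psi -0.138 z [ 0.0003  0.0009 -1.    ] F [-4.0024  0.8129  3.8676] g 0.111 q [0.4206 0.2653 0.2824 1.5873 0.0007 2.1296]
own x moved -0.0812190460493748 lat 0.00022306840491214997 down 0.023868634949148315 phi from z 1.0748295033829611 phi from x 1.1281668983279827
```

>>> servo_tool(
  targets=[
    {"dx": 0, "dy": -0.0095, "dz": 0.0045, "ax": 0, "ay": 0, "az": 0, "fingers": 0},
    {"dx": 0, "dy": -0.009, "dz": 0.005, "ax": 0, "ay": 0, "az": 0, "fingers": 0},
    {"dx": 0, "dy": -0.009, "dz": 0.0055, "ax": 0, "ay": 0, "az": 0, "fingers": 0},
    {"dx": 0, "dy": -0.009, "dz": 0.0055, "ax": 0, "ay": 0, "az": 0, "fingers": 0},
    {"dx": 0, "dy": -0.0085, "dz": 0.006, "ax": 0, "ay": 0, "az": 0, "fingers": 0},
    {"dx": 0, "dy": -0.008, "dz": 0.0065, "ax": 0, "ay": 0, "az": 0, "fingers": 0},
    {"dx": 0, "dy": -0.008, "dz": 0.007, "ax": 0, "ay": 0, "az": 0, "fingers": 0},
    {"dx": 0, "dy": -0.008, "dz": 0.007, "ax": 0, "ay": 0, "az": 0, "fingers": 0},
    {"dx": 0, "dy": 0, "dz": 0, "ax": 0, "ay": 0, "az": 0, "fingers": 0},
  ],
)

```text
time: 28.45
position: [0.4704, 0.2505, 0.2513]
orientation: [0.754, 0.657, -0.0, -0.0]
wrist_force: [2.1, 2.7, -4.3]
gripper_width: 0.115
```

```bash
python3 -c "
from h import *
lid()"
```

```text
t 28.45 p [0.4704 0.2505 0.2513] psi -0.138 z [-0.0012  0.0002 -1.    ] F [ 2.1169  2.7111 -4.3063] g 0.115 q [0.4889 0.1431 0.0241 1.4528 0.0007 2.198 ]
own x moved -0.14944787002228013 lat 0.0003031129166900603 down 0.07257262842156936 phi from z 0.7664967091624129 phi from x 0.8110572042038687
```

>>> servo_tool(
  targets=[
    {"dx": 0, "dy": -0.0075, "dz": 0.0075, "ax": 0, "ay": 0, "az": 0, "fingers": 0},
    {"dx": 0, "dy": -0.007, "dz": 0.0075, "ax": 0, "ay": 0, "az": 0, "fingers": 0},
    {"dx": 0, "dy": -0.007, "dz": 0.008, "ax": 0, "ay": 0, "az": 0, "fingers": 0},
    {"dx": 0, "dy": -0.0065, "dz": 0.008, "ax": 0, "ay": 0, "az": 0, "fingers": 0},
    {"dx": 0, "dy": -0.006, "dz": 0.0085, "ax": 0, "ay": 0, "az": 0, "fingers": 0},
    {"dx": 0, "dy": -0.006, "dz": 0.0085, "ax": 0, "ay": 0, "az": 0, "fingers": 0},
    {"dx": 0, "dy": -0.0055, "dz": 0.009, "ax": 0, "ay": 0, "az": 0, "fingers": 0},
    {"dx": 0, "dy": -0.005, "dz": 0.009, "ax": 0, "ay": 0, "az": 0, "fingers": 0},
    {"dx": 0, "dy": 0, "dz": 0, "ax": 0, "ay": 0, "az": 0, "fingers": 0},
  ],
)

```text
time: 29.2
position: [0.4215, 0.2576, 0.1854]
orientation: [0.754, 0.656, 0.0, -0.0]
wrist_force: [4.9, 2.4, -5.2]
gripper_width: 0.11
```

```bash
python3 -c "
from h import *
lid()
f=grab_frame('scene'); cv2.imwrite('pics/s17.png',f['color'][:,:,::-1])"
```

```text
t 29.2 p [0.4215 0.2576 0.1854] psi -0.139 z [ 0.0002  0.0002 -1.    ] F [ 4.8548  2.3959 -5.2192] g 0.11 q [ 0.5484  0.071  -0.201   1.2985  0.0001  2.2579]
own x moved -0.19883738784752747 lat 0.00048815490568977635 down 0.13854482334389961 phi from z 0.4576193363929488 phi from x 0.5007100213364799
```

View pics/s17.png

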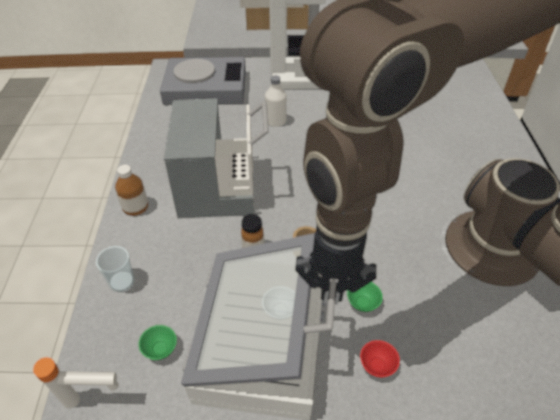

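>>> servo_tool(
  targets=[
    {"dx": 0, "dy": -0.005, "dz": 0.009, "ax": 0, "ay": 0, "az": 0, "fingers": 0},
    {"dx": 0, "dy": -0.0045, "dz": 0.0095, "ax": 0, "ay": 0, "az": 0, "fingers": 0},
    {"dx": 0, "dy": -0.004, "dz": 0.0095, "ax": 0, "ay": 0, "az": 0, "fingers": 0},
    {"dx": 0, "dy": -0.0035, "dz": 0.01, "ax": 0, "ay": 0, "az": 0, "fingers": 0},
    {"dx": 0, "dy": -0.003, "dz": 0.01, "ax": 0, "ay": 0, "az": 0, "fingers": 0},
    {"dx": 0, "dy": -0.003, "dz": 0.01, "ax": 0, "ay": 0, "az": 0, "fingers": 0},
    {"dx": 0, "dy": -0.0025, "dz": 0.01, "ax": 0, "ay": 0, "az": 0, "fingers": 0},
    {"dx": 0, "dy": -0.002, "dz": 0.008, "ax": 0, "ay": 0, "az": 0, "fingers": 0},
    {"dx": 0, "dy": 0, "dz": 0, "ax": 0, "ay": 0, "az": 0, "fingers": 0},
  ],
)

```text
time: 30.0
position: [0.3967, 0.2612, 0.1101]
orientation: [0.755, 0.656, 0.002, 0.002]
wrist_force: [11.8, 0.1, -5.2]
gripper_width: 0.114
```

```bash
python3 -c "
from h import *
lid()"
```

```text
t 30.0 p [0.3967 0.2612 0.1101] psi -0.14 z [ 0.0052 -0.0006 -1.    ] F [11.8105  0.0565 -5.1826] g 0.114 q [ 0.5843  0.0582 -0.3819  1.1267 -0.0034  2.2947]
own x moved -0.2238961764680107 lat 0.0006452339621282934 down 0.21381563992734803 phi from z 0.15514206368587616 phi from x 0.2333977318393339
```

>>> servo_tool(
  targets=[
    {"dx": 0, "dy": 0.001, "dz": 0.006, "ax": 0, "ay": 0, "az": 0, "fingers": 0},
    {"dx": 0, "dy": 0.001, "dz": 0.006, "ax": 0, "ay": 0, "az": 0, "fingers": 0},
    {"dx": 0, "dy": 0, "dz": 0.006, "ax": 0, "ay": 0, "az": 0, "fingers": 0},
    {"dx": 0, "dy": 0, "dz": 0.006, "ax": 0, "ay": 0, "az": 0, "fingers": 0},
    {"dx": 0, "dy": 0, "dz": 0.005, "ax": 0, "ay": 0, "az": 0, "fingers": 0},
    {"dx": 0, "dy": 0, "dz": 0.004, "ax": 0, "ay": 0, "az": 0, "fingers": 0},
    {"dx": 0, "dy": 0, "dz": 0, "ax": 0, "ay": 0, "az": 0, "fingers": 0},
  ],
)

```text
time: 30.58
position: [0.3937, 0.2615, 0.076]
orientation: [0.754, 0.657, -0.001, -0.002]
wrist_force: [-4.8, 5.1, -2.5]
gripper_width: 0.109
```

```bash
python3 -c "
from h import *
lid()"
```

```text
t 30.58 p [0.3937 0.2615 0.076 ] psi -0.138 z [-0.0052  0.0019 -1.    ] F [-4.8078  5.117  -2.492 ] g 0.109 q [ 0.5834  0.0796 -0.4368  1.0577  0.0045  2.2922]
own x moved -0.22690272193792893 lat 0.00047773644129282285 down 0.24794689907868353 phi from z 0.02425085373265952 phi from x 0.17708414381311455
```

>>> servo_tool(
  targets=[
    {"dx": 0, "dy": 0, "dz": 0.003, "ax": 0, "ay": 0, "az": 0, "fingers": 0},
    {"dx": 0, "dy": 0, "dz": 0.003, "ax": 0, "ay": 0, "az": 0, "fingers": 0},
    {"dx": 0, "dy": 0, "dz": 0.002, "ax": 0, "ay": 0, "az": 0, "fingers": 0},
    {"dx": 0, "dy": 0, "dz": 0.002, "ax": 0, "ay": 0, "az": 0, "fingers": 0},
    {"dx": 0, "dy": 0, "dz": 0, "ax": 0, "ay": 0, "az": 0, "fingers": 0},
  ],
)

```text
time: 31.0
position: [0.3938, 0.2618, 0.0729]
orientation: [0.754, 0.657, 0.001, -0.003]
wrist_force: [-22.8, -6.3, 53.2]
gripper_width: 0.117
```

```bash
python3 -c "
from h import *
lid()"
```

```text
t 31.0 p [0.3938 0.2618 0.0729] psi -0.138 z [-0.002  0.005 -1.   ] F [-22.8325  -6.2875  53.1652] g 0.117 q [ 0.5834  0.0784 -0.4451  1.0462  0.0052  2.292 ]
own x moved -0.22691744782479026 lat 0.0007928240019775587 down 0.25095393361539403 phi from z 0.01277159294332707 phi from x 0.17676479863261327
```

Fz is up at 53 N with no more descent, so the lid is on its rim. I'll ease off, open a little and withdraw straight up.

>>> servo_tool(
  targets=[
    {"dx": 0, "dy": 0, "dz": -0.004, "ax": 0, "ay": 0, "az": 0, "fingers": 0},
    {"dx": 0, "dy": 0, "dz": 0, "ax": 0, "ay": 0, "az": 0, "fingers": 0},
    {"dx": 0, "dy": 0, "dz": 0, "ax": 0, "ay": 0, "az": 0, "fingers": 0.3},
    {"dx": 0, "dy": 0, "dz": 0, "ax": 0, "ay": 0, "az": 0, "fingers": 0.3},
    {"dx": 0, "dy": 0, "dz": 0, "ax": 0, "ay": 0, "az": 0, "fingers": 0.3},
  ],
)

```text
time: 31.42
position: [0.3956, 0.2605, 0.071]
orientation: [0.755, 0.656, -0.0, -0.0]
wrist_force: [0.3, -1.1, 0.8]
gripper_width: 0.3
```

```bash
python3 -c "
from h import *
lid()
f=grab_frame('wrist'); cv2.imwrite('pics/w18.png',f['color'][:,:,::-1])"
```

```text
t 31.42 p [0.3956 0.2605 0.071 ] psi -0.139 z [-0.0007 -0.0005 -1.    ] F [ 0.2888 -1.1468  0.8189] g 0.3 q [ 0.5824  0.0826 -0.4449  1.044  -0.      2.2922]
own x moved -0.2249731667734035 lat -0.00023757296139097675 down 0.25290540462048805 phi from z 0.0053229082638450755 phi from x 0.21490424061581268
```

View pics/w18.png

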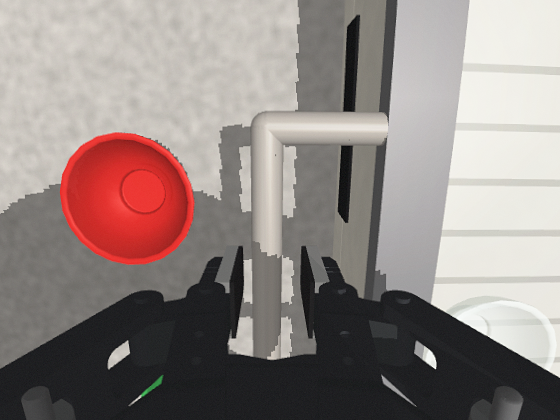

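The bar (267,230) is free between the fingers and the forces are near zero. I'll withdraw.

>>> servo_tool(
  targets=[
    {"dx": 0, "dy": 0, "dz": -0.01, "ax": 0, "ay": 0, "az": 0, "fingers": 0.3},
    {"dx": 0, "dy": 0, "dz": -0.015, "ax": 0, "ay": 0, "az": 0, "fingers": 0.3},
    {"dx": 0, "dy": 0, "dz": -0.02, "ax": 0, "ay": 0, "az": 0, "fingers": 0.3},
    {"dx": 0, "dy": 0, "dz": -0.025, "ax": 0, "ay": 0, "az": 0, "fingers": 0.3},
    {"dx": 0, "dy": -0.02, "dz": -0.03, "ax": 0, "ay": 0, "az": 0, "fingers": 0.3},
    {"dx": 0, "dy": -0.03, "dz": -0.03, "ax": 0, "ay": 0, "az": 0, "fingers": 0.3},
    {"dx": 0, "dy": -0.03, "dz": -0.03, "ax": 0, "ay": 0, "az": 0, "fingers": 0.3},
    {"dx": 0, "dy": -0.03, "dz": -0.02, "ax": 0, "ay": 0, "az": 0, "fingers": 0.3},
    {"dx": 0, "dy": -0.02, "dz": 0, "ax": 0, "ay": 0, "az": 0, "fingers": 0.3},
    {"dx": 0, "dy": 0, "dz": 0, "ax": 0, "ay": 0, "az": 0, "fingers": 0.3},
    {"dx": 0, "dy": 0, "dz": 0, "ax": 0, "ay": 0, "az": 0, "fingers": 0.3},
  ],
)

```text
time: 32.38
position: [0.2676, 0.2787, 0.2511]
orientation: [0.754, 0.657, 0.001, 0.0]
wrist_force: [0.5, -0.2, -0.7]
gripper_width: 0.302
```

```bash
python3 -c "
from h import *
st()
for n in ('scene','top'):
    f=grab_frame(n); cv2.imwrite(f'pics/{n}19.png',f['color'][:,:,::-1])
crop(f['color'],80,120,190,150,4,'t19.png')
"
```

```text
t 32.38 p [0.2676 0.2787 0.2511] psi -0.137 z [ 0.0014  0.0011 -1.    ] F [ 0.4647 -0.2162 -0.6998] g 0.302 q [ 0.806  -0.1362 -0.2567  1.4486 -0.0002  2.514 ]
```

View pics/scene19.png

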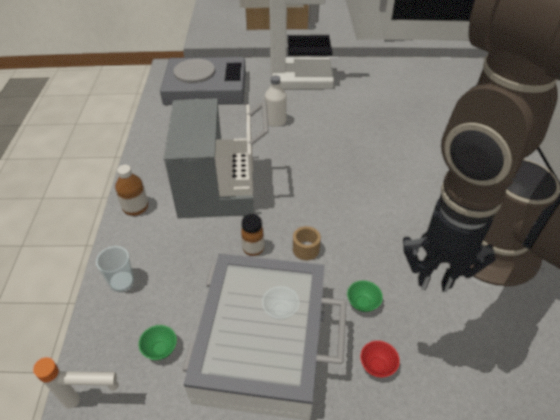

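View pics/top19.png

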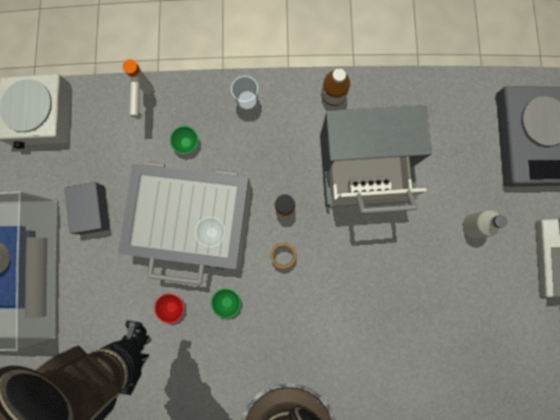

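View pics/t19.png

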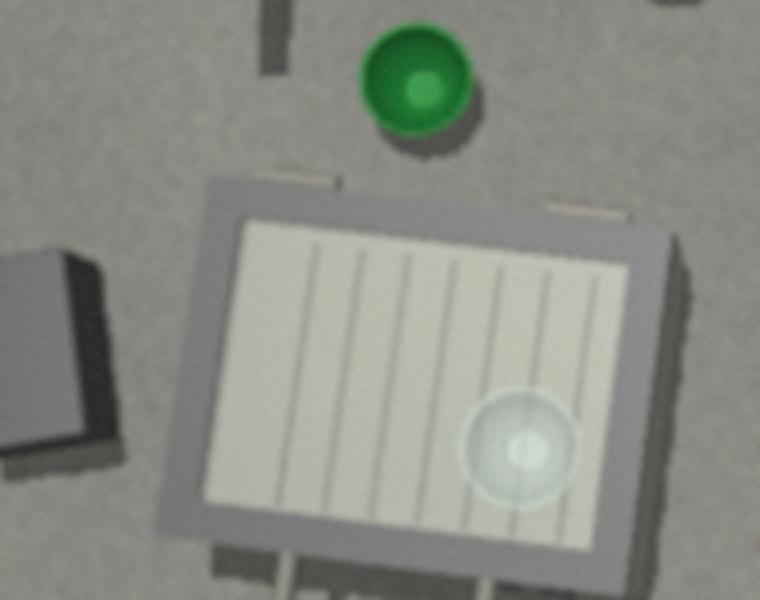

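The lid is flat on the rim, the dish is inside and unmoved, and the amber jar, roll and bowls are in place. The rack is in the homed bin and the arm is clear, so I'm handing in.

```bash
python3 -c "
from rig import *
print(sign_off())"
```

```text
the job is handed in; nothing more can be done
None
```

The job is done and handed in at about 32 s of the 72 s allowed; `sign_off()` returns no verdict, so the result rests on my own checks.

I tipped the bin by its bar and put the rack in with the tool tilted to match the bin. Then I pinched the bar again to push the bin home, and led the lid down by its bar at about 0.5 rad/s, slower near the rim.

**Last checks:**
- **Lid:** it stopped on the rim with about 53 N of downward press at the wrist and no further descent. The bar height put it at 0.005–0.013 rad, below the 0.03 limit.
- **Bin:** it reached its stop with about 13 N of push. The bar is back at its start position in the top view, and the rack stands inside against the front panel.
- **Other objects:** the glass dish is still in the box, and the amber jar, cardboard roll and bowls show no visible movement. The arm stands clear of everything.

**Disagreements on the way:**
- While I lowered the rack, the hand brushed the bin's front panel with about 10 N. Shifting 12–14 mm to the rear cleared it.
- Near the end of the lid's arc, the angle worked out from x (about 0.18 rad) did not match the one from z (about 0.02 rad). The x figure is insensitive at that angle and assumes my hinge estimate, so I relied on height and contact force.

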